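Lock away the solid rotor plugs behind a nut of unknown thread

ROBOT

A 6-joint arm with a two-finger parallel gripper is mounted at the origin on a cart in front of the work surface, level with it; the furniture and walls round the work are solid. World frame = base frame: x ahead of the robot, y to its left, z up, the work surface at z = 0. Lengths are in m, angles in rad, forces in N, time in s.
With the tool pointing down it reaches from about 0.275 to 0.85 m from the base axis. Payload 5.2 kg.
Tool frame: the origin (TCP) lies midway between the tips of the shut fingers; the grasp point (between the pads) lies 19 mm behind it; z points along the fingers, y is the line along which they close (so a half turn about z gives the same grasp; the last joint's range is limited). The gripper opens to 85 mm and grips with 20 to 120 N. Pads are 22 mm wide; open, the fingers measure 114 mm over their backs; the gripper's body (76 mm by 85 mm) begins 54 mm behind the grasp point. The pads swing forward as they close: fully open they stand 13 mm farther back than shut.
Start: joints at [-1.531, 0.259, 1.535, -0, 1.348, -0.203], TCP at [0.132, -0.534, 0.231] pointing down, gripper open.
Joint ranges: [-3.14, 3.14], [-0.91, 2.08], [0.19, 2.58], [-1.22, 4.36], [0.22, 2.71], [-3.12, 3.12]. Speed limits (rad/s): [2.57, 2.57, 3.14, 3.14, 3.14, 3.14].

INTERFACE

Orientations are given as a unit quaternion [w, x, y, z].
In Python, from bench import bot gives the robot as it stands.
- The arm moves only by the tool step_arm, never from a script. Its argument "plan" is a list of rows, each an object of numbers: "x", "y", "z": the shift along the tool's x, y, z as a fraction of full scale; "turn": the turn about the tool's z as a fraction of full scale; "hand": the opening, from 0 (shut) to 1 (fully open). In form: [{"x": .., "y": .., "z": .., "turn": .., "hand": ..}, ...]. A call has 1 to 12 rows; each row shifts and turns the commanded pose from where the row before left it, along the tool's axes as they then stand; what a row does not reach is not made up. Full scale, the value 1, is 15 cm for a shift and 60 degrees for a turn. A row lasts 1/10 s, in which the tool goes at most 50 mm and 8.59 degrees, less where a joint would pass 70% of its speed; a pose out of reach is approached as far as the arm can. A call with a number of a shift or a turn outside -1 to 1 is refused whole. A call with a gripper value outside its range is refused whole. The fingers move at their own pace and stop on an object; "force" is the grip in N (left out, the last holds). Time passes only in rows, so rows that do not move let the fingers close. It gives the time, the measured TCP pose, the force, the opening and the grip force at its end, in the units of the state.
- bot.state(): the state, without advancing time (a new reading comes with each control period).
- bot.camera(name): name is "scene" or "side" or "wrist"; returns (picture, depth): 384x512x3 uint8, red, green, blue; 384x512 float32, m along the optical axis (not along the pixel's ray), 0 where there is no reading.
- bot.camera_info(name): a dict with "vfov" (degrees; the focal length in pixels is half the picture's height over the tangent of half this angle, whatever the lens; pixels are square), "cx", "cy" (the principal point, pixels), "dist_coeffs" ([k1, k2, p1, p2, k3] as OpenCV has them; the pictures are not rectified), "position" and "rotation" of the camera in the world; the wrist camera has in their place "T_tool_cam" (4x4, takes a point from camera to tool coordinates, whose origin is the TCP and whose axes are the flange's). Camera axes: x right, y down, z forward; pixel columns grow to the right and rows downward; lengths in m; the calibration is good to about 2 mm. A picture is of the moment at which its call begins: read the wrist's pose just before it. camera_info takes no time and is no camera call.
- bot.close_job(): hands the job in; it is judged then, once.
Trained networks look in the newest picture that a camera, given by its name, has taken for a name from the list of things; names that differ only in an ending like _2 or _b are one class to them, and where a whole thing is asked for, a point or a joint stands for the part that bears it (a point fixed in the world has none). Each returns a list of dicts, best first, with "p" (0 to 1); they miss things now and then, are a little off and sometimes report something else, mostly with a low value. They report only what shows in the picture. A call takes as long as a camera call. They do not tell look-alikes from the thing itself.
- bot.masks_of(thing, camera): "pixels" (384x512 bool, what is visible of it) and "box" ([left, top, right, bottom] in pixels, round what is visible of it).
The state is a dict: "time_s": time; "joint_positions": joint angles; "dq": joint speeds; "tau": joint torques, N m; "ee_pos": TCP position; "tcp_rot": TCP orientation; "wrist_force": force on the tool from outside, world axes, zero at the start; "torque": the same for the moment, N m; "grip_width": opening from 0.0 (shut) to 1.0 (fully open); "gripper_force": force on a finger pad.
Only numpy, scipy, OpenCV 4.12 (cv2) and the standard library are available. Lean on these libraries where they do the work, as an engineer would, in place of code of your own. Each camera call takes 0.05 s, during which the arm holds its last target. There are 200 camera calls.

TASK

Hollow and solid steel rotor plugs that look the same stand mixed on the left of the counter: lift each to feel whether it is hollow or solid, lay or stand the hollow ones in the steel tray and the solid ones in the well of the grey lock box. The box's sliding hatch is held by a hand nut whose thread may run either way, so try gently which way loosens it, undo it, slide the hatch open, and when the solid plugs are inside, shut the hatch fully and screw the nut down tight again. Do not disturb the amber bottle, the specimen cup and the timer.

Things in the scene. Friction and masses are not known exactly. Their poses are not given: they have to be found in the camera images.
- lockbox_a: grey metal lock box (9 kg, just stands there); one of lockbox_a and lockbox_b is there, the other reads None; they look the same. Origin: underside, below the centre of its 120 x 120 mm open well; z up. Well floor at z = 4 mm, walls 6 mm thick, 80 mm high; lock block at y = 60 to 116 mm. A 126 x 126 mm hatch (top z = 86 mm, guides beside it to 88 mm) slides to the box's -y side and uncovers the well
- lockbox_a_grip (a point): middle of the upper part of the hatch's upright black grip bar: 60 mm long in box x, 10 mm thick in box y; its top is 11 mm above this point, the hatch 23 mm below it. With the hatch shut it lies at (0, -45, 109) mm in the box frame; it moves with the hatch
- lockbox_a_hatch (a joint): travel of the hatch in m: 0 shut, 0.16 fully open (to box -y); friction about 2 N, stays where left. A tongue 60 mm wide in x trails 48 mm behind the plate; fully open it ends at box y = -49 mm and the well is free from there to y = +60 mm
- lockbox_a_nut_grip (a point): middle of the round black knurled hand nut, 40 mm in diameter, axis vertical; its top is 11 mm above this point, its underside 17 mm below, the bridge under it (100 mm in x, 30 mm in y) 22 mm below. When tight it lies at (0, 90, 122) mm in the box frame; it rises 3.3 mm per rad of loosening and stays on its bolt
- lockbox_a_nut (a joint): turn of the nut in rad: 0 tight (hard stop), grows as it is loosened, to 3.2 (hard stop). Which way round loosens it differs and is not marked: the wrong way it will not budge, the right way it turns against about 0.1 N m. It lifts a bolt out of the hatch tongue, clear of it from 2.6 rad on; the bolt goes down again only with the hatch shut (within 3 mm)
- lockbox_b: grey metal lock box (9 kg, just stands there); one of lockbox_a and lockbox_b is there, the other reads None; they look the same. Origin: underside, below the centre of its 120 x 120 mm open well; z up. Well floor at z = 4 mm, walls 6 mm thick, 80 mm high; lock block at y = 60 to 116 mm. A 126 x 126 mm hatch (top z = 86 mm, guides beside it to 88 mm) slides to the box's -y side and uncovers the well
- lockbox_b_grip (a point): middle of the upper part of the hatch's upright black grip bar: 60 mm long in box x, 10 mm thick in box y; its top is 11 mm above this point, the hatch 23 mm below it. With the hatch shut it lies at (0, -45, 109) mm in the box frame; it moves with the hatch
- lockbox_b_hatch (a joint): travel of the hatch in m: 0 shut, 0.16 fully open (to box -y); friction about 2 N, stays where left. A tongue 60 mm wide in x trails 48 mm behind the plate; fully open it ends at box y = -49 mm and the well is free from there to y = +60 mm
- lockbox_b_nut_grip (a point): middle of the round black knurled hand nut, 40 mm in diameter, axis vertical; its top is 11 mm above this point, its underside 17 mm below, the bridge under it (100 mm in x, 30 mm in y) 22 mm below. When tight it lies at (0, 90, 122) mm in the box frame; it rises 3.3 mm per rad of loosening and stays on its bolt
- lockbox_b_nut (a joint): turn of the nut in rad: 0 tight (hard stop), grows as it is loosened, to 3.2 (hard stop). Which way round loosens it differs and is not marked: the wrong way it will not budge, the right way it turns against about 0.1 N m. It lifts a bolt out of the hatch tongue, clear of it from 2.6 rad on; the bolt goes down again only with the hatch shut (within 3 mm)
- plug_1: closed steel rotor plug, a plain cylinder 36 mm in diameter and 56 mm high with a groove near the top; origin at the centre of its underside, z along its axis to the grooved end, stands upright at the start. Either hollow (about 0.08 to 0.1 kg) or solid (about 0.36 to 0.48 kg); both look the same, at least one of each is there. May be absent. A tall centrifuge stands to their left, from x = 0.38 m and y = 0.47 m on
- plug_2: closed steel rotor plug, a plain cylinder 36 mm in diameter and 56 mm high with a groove near the top; origin at the centre of its underside, z along its axis to the grooved end, stands upright at the start. Either hollow (about 0.08 to 0.1 kg) or solid (about 0.36 to 0.48 kg); both look the same, at least one of each is there. May be absent
- plug_3: closed steel rotor plug, a plain cylinder 36 mm in diameter and 56 mm high with a groove near the top; origin at the centre of its underside, z along its axis to the grooved end, stands upright at the start. Either hollow (about 0.08 to 0.1 kg) or solid (about 0.36 to 0.48 kg); both look the same, at least one of each is there. May be absent
- plug_4: closed steel rotor plug, a plain cylinder 36 mm in diameter and 56 mm high with a groove near the top; origin at the centre of its underside, z along its axis to the grooved end, stands upright at the start. Either hollow (about 0.08 to 0.1 kg) or solid (about 0.36 to 0.48 kg); both look the same, at least one of each is there. May be absent
- tray: loose shallow steel instrument tray, 110 x 210 mm, 19 mm high; origin at the centre of its underside, long side along its y. Flat inside 96 x 196 mm, floor 2 mm thick, the small round cups in its corners do not collide
- reagent_1: amber bottle with screw cap, 52 mm in diameter and 104 mm high, a bystander; origin at the centre of its underside
- timer: small white bench timer, 62 x 68 x 20 mm, a bystander; origin at the centre of its underside
- sample_cup_1: specimen cup with screw lid, 58 mm in diameter and 70 mm high, a bystander; origin at the centre of its underside
Things that resemble listed ones, but are neither listed nor needed, are in the scene too. Leave any green look-alike of the lockbox_a alone.

How it is judged:
By the outcome, as a careful person would: the job done as asked, in the order asked, and still so for the second after the job is handed in, with the robot touching nothing.
Of lockbox_a, lockbox_b only 1 to 1 are there at a start; the rules pass over those that are not, and their reading is None.
Of plug_1, plug_2, plug_3, plug_4 only 3 to 4 are there at a start; the rules pass over those that are not, and their reading is None.
At some moment in a run one of tray, plug_1, plug_2, plug_3, plug_4 may be knocked a few centimetres aside while the robot is not near it.
Once in a run the grip may slacken for a moment while it holds something.
It also fails if it takes over 210 s, if anything falls off the work surface, if the arm or the gripper's body presses on something with over 40 N, if the wrist force passes 120 N, or if a joint passes its speed limit or range.

## Working session

There is one attempt and no reset: what is moved stays moved. The work goes in short steps, Python scripts to look and compute and a tool call to move; the robot and the scene stay as the last step left them, time stands still between calls to the robot, and variables do not carry over. Pictures are saved under pics/ and viewed, at most 14 in all, crops included, and the job is handed in when it is done.

Besides the shell and the picture viewer there is one more tool, called after ">>>" as name(argument=value, ...) on one line, values as JSON. step_arm: Moves the arm, as the interface text tells. Shift numbers are shares of 15 cm and turn numbers shares of 60 degrees, none past 1 either way. Its arguments: {"type":"object","properties":{"plan":{"type":"array"},"force":{"type":"number"}},"required":["plan"]}

```bash
ls; mkdir -p pics
cat > h.py <<'E'
import numpy as np, cv2
from bench import bot
from scipy.spatial.transform import Rotation as R
def q2R(q): return R.from_quat([q[1],q[2],q[3],q[0]]).as_matrix()
def cam(name):
    s=bot.state(); p,d=bot.camera(name); return s,p,d
def pts(name,s,d,pix):
    """pix Nx2 (u,v) -> world points"""
    i=bot.camera_info(name); f=192/np.tan(np.radians(i["vfov"])/2)
    K=np.array([[f,0,i["cx"]],[0,f,i["cy"]],[0,0,1]])
    pix=np.asarray(pix,float).reshape(-1,2)
    n=cv2.undistortPoints(pix[:,None],K,np.array(i["dist_coeffs"],float))[:,0]
    z=d[pix[:,1].astype(int),pix[:,0].astype(int)]
    c=np.c_[n*z[:,None],z]
    if name=="wrist":
        T=np.array(i["T_tool_cam"]); c=c@T[:3,:3].T+T[:3,3]
        Rm,t=q2R(s["tcp_rot"]),np.array(s["ee_pos"])
    else:
        r=np.array(i["rotation"],float); Rm=r if r.shape==(3,3) else q2R(r); t=np.array(i["position"])
    w=c@Rm.T+t
    return w[z>0]
def mpts(name,s,d,m):
    v,u=np.nonzero(m); return pts(name,s,d,np.c_[u,v])
def save(n,p): cv2.imwrite("pics/"+n+".png",p[:,:,::-1])
E
python3 - <<'E'
from h import *
print(bot.state())
for c in ("scene","side"):
    s,p,d=cam(c); save(c+"0",p); print(bot.camera_info(c))
    for t in ("lockbox_a","lockbox_a_grip","lockbox_a_nut_grip","plug_1","tray","reagent_1","timer","sample_cup_1"):
        for m in bot.masks_of(t,c):
            if m["p"]<.3: continue
            w=mpts(c,s,d,m["pixels"])
            if len(w): print(c,t,round(m["p"],2),m["box"],"med",np.median(w,0).round(3),"lo",np.percentile(w,3,0).round(3),"hi",np.percentile(w,97,0).round(3))
E
```

```text
pics
{'time_s': 0.0, 'joint_positions': array([-1.53082783e+00,  2.59352203e-01,  1.53612581e+00, -2.84021670e-05,
        1.34804515e+00, -2.02809907e-01]), 'dq': array([-0.00077259, -0.00068325,  0.00226262,  0.00041959,  0.00081933,
        0.00105831]), 'tau': array([ 9.37933110e-04, -4.46023428e+01, -2.90576756e+01, -4.93088319e-04,
        1.17587083e-02,  7.72355321e-06]), 'ee_pos': array([ 0.13220495, -0.53329148,  0.23045263]), 'tcp_rot': array([-9.63182038e-04,  9.92640530e-01,  1.21094372e-01,  6.47035069e-05]), 'wrist_force': array([ 0.17235343, -0.20492654,  0.7415359 ]), 'torque': array([0.00079864, 0.03020384, 0.04375641]), 'gripper_force': 0.0, 'grip_width': 0.9992410013429944}
{'vfov': 42.647592097306706, 'cx': 251.92111549181251, 'cy': 192.8407443720769, 'dist_coeffs': array([-0.10737082,  0.        ,  0.        ,  0.        ,  0.        ]), 'position': array([0.03364582, 1.02250563, 1.3479579 ]), 'rotation': array([ 0.08758611, -0.23407462,  0.90120001, -0.35408513])}
scene lockbox_a 0.9 [259.4, 155.4, 319.2, 217.1] med [ 0.496 -0.097  0.086] lo [ 0.438 -0.213  0.0
[... 2967 characters left out ...]
 288.5, 204.6, 315.3] med [0.516 0.344 0.051] lo [ 0.506  0.325 -0.001] hi [0.544 0.358 0.057]
side plug_1 0.52 [216.8, 259.2, 233.6, 277.3] med [0.533 0.234 0.047] lo [0.523 0.212 0.002] hi [0.553 0.247 0.057]
side tray 0.58 [220.2, 215.4, 288.6, 268.4] med [0.545 0.091 0.002] lo [ 0.447  0.037 -0.002] hi [0.643 0.153 0.02 ]
side reagent_1 0.94 [240.2, 165.9, 257.9, 197.1] med [ 0.683 -0.054  0.062] lo [ 0.668 -0.082  0.008] hi [ 0.711 -0.04   0.104]
side timer 0.6 [347.5, 166.3, 370.8, 183.9] med [ 0.45  -0.364  0.017] lo [ 0.418 -0.403  0.005] hi [ 0.482 -0.333  0.021]
side sample_cup_1 0.59 [216.5, 190.5, 233.4, 213.8] med [0.695 0.064 0.066] lo [0.679 0.032 0.007] hi [0.727 0.082 0.071]
```

Run:
```python
import cv2
a=cv2.imread("pics/side0.png"); cv2.imwrite("pics/s1.png",cv2.resize(a[130:340,80:380],None,fx=2.6,fy=2.6,interpolation=cv2.INTER_CUBIC))
```

```text
(no output)
```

View pics/s1.png

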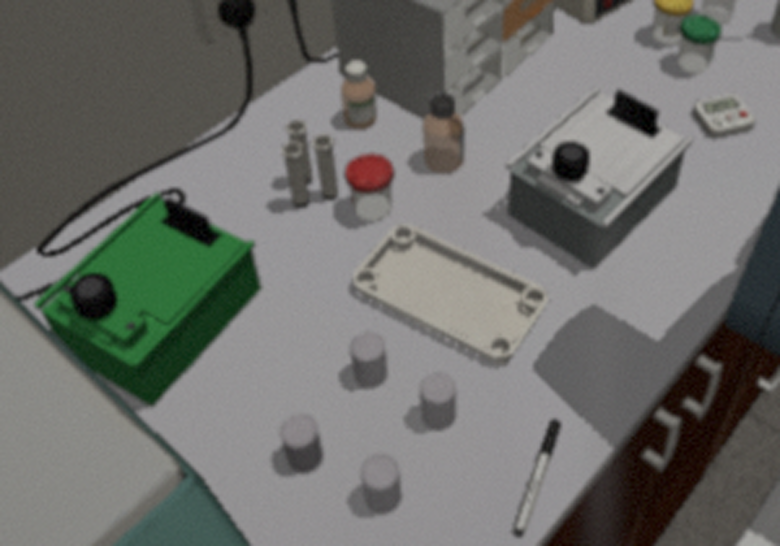

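The grey box at side-picture pixels (310,200) is the target. The green one at (135,245) is the look-alike. Four short plugs stand at (249,283), (227,315), (197,302) and (225,268). The three slim grey tubes at about (200,195) are not plugs. Next I'll align the tool and go above the box.

>>> step_arm(plan=[{"x": 0, "y": 0, "z": -0.3, "turn": 0.116, "hand": 1}, {"x": 0, "y": 0, "z": -0.3, "turn": 0.116, "hand": 1}, {"x": 0.223, "y": -0.238, "z": 0, "turn": 0, "hand": 1}, {"x": 0.223, "y": -0.238, "z": 0, "turn": 0, "hand": 1}, {"x": 0.223, "y": -0.238, "z": 0, "turn": 0, "hand": 1}, {"x": 0.223, "y": -0.238, "z": 0, "turn": 0, "hand": 1}, {"x": 0.223, "y": -0.238, "z": 0, "turn": 0, "hand": 1}, {"x": 0.223, "y": -0.238, "z": 0, "turn": 0, "hand": 1}, {"x": 0.223, "y": -0.238, "z": 0, "turn": 0, "hand": 1}, {"x": 0.223, "y": -0.238, "z": 0, "turn": 0, "hand": 1}, {"x": 0.223, "y": -0.238, "z": 0, "turn": 0, "hand": 1}, {"x": 0.223, "y": -0.238, "z": 0, "turn": 0, "hand": 1}])

```text
time_s: 2.1
ee_pos: [0.4679, -0.1752, 0.3216]
tcp_rot: [0.0, 1.0, -0.0, 0.0]
wrist_force: [0.9, -0.8, 0.5]
grip_width: 0.997
gripper_force: 0.0
```

Run:
```python
from h import *
s,p,d=cam("wrist"); save("w1",p); print(s["ee_pos"].round(3),s["tcp_rot"].round(4),s["joint_positions"].round(2),s["wrist_force"].round(2)); print(bot.camera_info("wrist"))
for t in ("lockbox_a","lockbox_a_grip","lockbox_a_nut_grip"):
    for m in bot.masks_of(t,"wrist"):
        if m["p"]<.3: continue
        w=mpts("wrist",s,d,m["pixels"])
        if not len(w): continue
        print(t,round(m["p"],2),m["box"],np.percentile(w,3,0).round(3),np.percentile(w,97,0).round(3))
        for lo,hi in ((.06,.084),(.084,.096),(.1,.118),(.117,.125),(.128,.14)):
            k=w[(w[:,2]>lo)&(w[:,2]<hi)]
            if len(k)>30: print("  z",lo,hi,len(k),cv2.minAreaRect((k[:,:2]*1000).astype(np.float32)),np.median(k,0).round(4))
```

```text
[ 0.468 -0.175  0.322] [ 3.e-04  1.e+00 -0.e+00  3.e-04] [-0.58  0.12  1.49 -0.    1.53  0.99] [ 0.88 -0.8   0.54]
{'vfov': 59.41407200498459, 'cx': 258.2455029894404, 'cy': 190.17901843534122, 'dist_coeffs': array([-0.04212415,  0.        ,  0.        ,  0.        ,  0.        ]), 'T_tool_cam': array([[-2.52143988e-04, -9.49470568e-01, -3.13855980e-01,
         8.10782986e-02],
       [ 9.99999891e-01, -3.62875115e-04,  2.94387513e-04,
        -5.36571749e-04],
       [-3.93402804e-04, -3.13855871e-01,  9.49470556e-01,
        -1.42670142e-01],
       [ 0.00000000e+00,  0.00000000e+00,  0.00000000e+00,
         1.00000000e+00]])}
lockbox_a 0.98 [129.6, 52.7, 302.5, 183.5] [ 0.437 -0.218  0.079] [ 0.573 -0.054  0.133]
  z 0.06 0.084 2533 ((504.2127685546875, -133.5404052734375), (182.62628173828125, 133.10496520996094), 89.07853698730469) [ 0.5447 -0.0846  0.0802]
  z 0.084 0.096 14845 ((504.4259033203125, -133.09532165527344), (180.31375122070312, 144.77386474609375), 89.47207641601562) [ 0.5105 -0.1505  0.0863]
  z 0.1 0.118 957 ((504.79925537109375, -131.43539428710938), (154.6606
[... 900 characters left out ...]
1989  0.1137]
  z 0.117 0.125 558 ((504.1258850097656, -203.6475067138672), (10.019007682800293, 58.749263763427734), 89.0338134765625) [ 0.5054 -0.2035  0.1198]
lockbox_a_nut_grip 0.84 [128.4, 104.1, 177.8, 149.2] [ 0.488 -0.088  0.114] [ 0.524 -0.053  0.135]
  z 0.1 0.118 84 ((499.9860534667969, -75.0414047241211), (25.760488510131836, 49.09791564941406), 73.2112045288086) [ 0.513  -0.0843  0.1139]
  z 0.117 0.125 90 ((511.23236083984375, -78.05699157714844), (41.39163589477539, 20.1260986328125), 29.142669677734375) [ 0.5137 -0.0861  0.1212]
  z 0.128 0.14 1331 ((506.2785339355469, -69.29035949707031), (40.530364990234375, 39.573089599609375), 20.531221389770508) [ 0.5067 -0.0697  0.1331]
```

>>> step_arm(plan=[{"x": 0.085, "y": -0.235, "z": 0, "turn": 0, "hand": 1}, {"x": 0.085, "y": -0.235, "z": 0, "turn": 0, "hand": 1}, {"x": 0.085, "y": -0.235, "z": 0, "turn": 0, "hand": 1}, {"x": 0, "y": 0, "z": 0.1, "turn": -0.14, "hand": 1}, {"x": 0, "y": 0, "z": 0.1, "turn": -0.14, "hand": 1}, {"x": 0, "y": 0, "z": 0.1, "turn": -0.14, "hand": 1}, {"x": 0, "y": 0, "z": 0.1, "turn": -0.14, "hand": 1}, {"x": 0, "y": 0, "z": 0.1, "turn": -0.14, "hand": 1}, {"x": 0, "y": 0, "z": 0.1, "turn": -0.14, "hand": 1}, {"x": 0, "y": 0, "z": 0.1, "turn": -0.14, "hand": 1}, {"x": 0, "y": 0, "z": 0.1, "turn": -0.14, "hand": 1}, {"x": 0, "y": 0, "z": 0, "turn": 0, "hand": 1}])

```text
time_s: 3.5
ee_pos: [0.5031, -0.0726, 0.1995]
tcp_rot: [-0.002, 0.833, 0.553, -0.001]
wrist_force: [0.2, 0.5, 0.7]
grip_width: 1.001
gripper_force: 0.0
```

```bash
cat >> h.py <<'E'
def go(x,y,z,s=None):
    """shift to a world target in tool-axis fractions (total)"""
    s=s or bot.state(); M=q2R(s["tcp_rot"]); v=M.T@(np.array([x,y,z])-s["ee_pos"])/.15
    yaw=np.degrees(np.arctan2(M[1,0],M[0,0]))
    print("pos",s["ee_pos"].round(4),"yaw",yaw.round(1),"j6",s["joint_positions"][5].round(2),"rows>=",(np.linalg.norm(v)/.27).round(1),"shift",v.round(3),"t",s["time_s"])
E
python3 -c "
from h import *
go(.506,-.0695,.107)"
```

```text
pos [ 0.5031 -0.0726  0.1995] yaw 67.1 j6 0.04 rows>= 2.3 shift [0.027 0.012 0.616] t 3.5
```

>>> step_arm(force=40, plan=[{"x": 0.027, "y": 0.012, "z": 0.2, "turn": 0, "hand": 1}, {"x": 0, "y": 0, "z": 0.2, "turn": 0, "hand": 1}, {"x": 0, "y": 0, "z": 0.2, "turn": 0, "hand": 1}, {"x": 0, "y": 0, "z": 0, "turn": 0, "hand": 0.3}, {"x": 0, "y": 0, "z": 0, "turn": 0, "hand": 0.3}, {"x": 0, "y": 0, "z": 0, "turn": 0, "hand": 0.3}, {"x": 0, "y": 0, "z": 0, "turn": 0, "hand": 0.3}, {"x": 0, "y": 0, "z": 0, "turn": 0, "hand": 0.3}])

```text
time_s: 4.3
ee_pos: [0.5061, -0.0676, 0.1134]
tcp_rot: [-0.001, 0.833, 0.553, -0.001]
wrist_force: [-11.5, 2.8, 10.9]
grip_width: 0.449
gripper_force: 38.9
```

```bash
python3 -c "
from h import *
go(.506,-.0695,.107); s=bot.state(); print(s['torque'],s['wrist_force'],s['gripper_force'])"
```

```text
pos [ 0.5061 -0.0676  0.1134] yaw 67.1 j6 0.05 rows>= 0.2 shift [-0.012  0.005  0.043] t 4.3
[ 0.51823014  1.86087878 -0.03145109] [-11.45250711   2.84822622  10.88758455] 38.93953084945679
```

>>> step_arm(plan=[{"x": 0, "y": 0, "z": 0, "turn": 0.05, "hand": 0.3}, {"x": 0, "y": 0, "z": 0, "turn": 0.05, "hand": 0.3}])

```text
time_s: 4.5
ee_pos: [0.5058, -0.0683, 0.1133]
tcp_rot: [-0.001, 0.861, 0.509, -0.002]
wrist_force: [-11.9, -2.5, 10.1]
grip_width: 0.453
gripper_force: 39.2
```

```bash
python3 -c "
from h import *
go(.506,-.0695,.107); s=bot.state(); print(s['torque'],s['wrist_force'],s['gripper_force'],s['grip_width'])"
```

```text
pos [ 0.5058 -0.0683  0.1133] yaw 61.2 j6 0.15 rows>= 0.2 shift [-0.006  0.005  0.042] t 4.5
[-0.23119385  1.96551003  1.12597026] [-11.93821951  -2.52267666  10.1353121 ] 39.19236123561859 0.4526182783189581
```

Torque of 1.1 N m this way, so that's wrong. I'll go the other way, easing up slightly.

>>> step_arm(plan=[{"x": 0, "y": 0, "z": -0.015, "turn": -0.05, "hand": 0.3}, {"x": 0, "y": 0, "z": 0, "turn": -0.05, "hand": 0.3}, {"x": 0, "y": 0, "z": 0, "turn": -0.07, "hand": 0.3}, {"x": 0, "y": 0, "z": 0, "turn": -0.07, "hand": 0.3}])

```text
time_s: 4.9
ee_pos: [0.5056, -0.0683, 0.1143]
tcp_rot: [-0.002, 0.79, 0.614, -0.002]
wrist_force: [-9.7, -1.5, 2.2]
grip_width: 0.448
gripper_force: 43.7
```

```bash
python3 -c "
from h import *
go(.506,-.0695,.107); s=bot.state(); print(s['torque'],s['wrist_force'],s['gripper_force'],s['grip_width'])"
```

```text
pos [ 0.5056 -0.0683  0.1143] yaw 75.7 j6 -0.1 rows>= 0.2 shift [-0.007  0.005  0.049] t 4.9
[-0.23845494  1.55101627 -0.09521868] [-9.6994709  -1.47885402  2.1934001 ] 43.66676688194275 0.4481108198018379
```

>>> step_arm(plan=[{"x": 0, "y": -0.01, "z": -0.0033, "turn": -0.14, "hand": 0.3}, {"x": 0, "y": 0, "z": -0.0033, "turn": -0.14, "hand": 0.3}, {"x": 0, "y": 0, "z": -0.0033, "turn": -0.14, "hand": 0.3}, {"x": 0, "y": 0, "z": -0.0033, "turn": -0.14, "hand": 0.3}, {"x": 0, "y": 0, "z": -0.0033, "turn": -0.14, "hand": 0.3}, {"x": 0, "y": 0, "z": -0.0033, "turn": -0.14, "hand": 0.3}, {"x": 0, "y": 0, "z": -0.0033, "turn": -0.14, "hand": 0.3}, {"x": 0, "y": 0, "z": -0.0033, "turn": -0.14, "hand": 0.3}, {"x": 0, "y": 0, "z": -0.0033, "turn": -0.14, "hand": 0.3}, {"x": 0, "y": 0, "z": -0.0033, "turn": -0.14, "hand": 0.3}])

```text
time_s: 5.9
ee_pos: [0.505, -0.0685, 0.1193]
tcp_rot: [-0.002, 0.175, 0.985, -0.001]
wrist_force: [-6.4, -3.9, -2.2]
grip_width: 0.45
gripper_force: 43.3
```

```bash
python3 -c "
from h import *
go(.506,-.0695,.107); s=bot.state(); print(s['torque'],s['wrist_force'],s['gripper_force'],s['grip_width'])"
```

```text
pos [ 0.505  -0.0685  0.1193] yaw 159.9 j6 -1.57 rows>= 0.3 shift [-0.009 -0.004  0.082] t 5.9
[-0.5322353   1.06705496 -0.12746984] [-6.39164374 -3.86907059 -2.23766482] 43.315619230270386 0.4499863091243652
```

>>> step_arm(plan=[{"x": 0, "y": 0, "z": -0.0033, "turn": -0.14, "hand": 0.3}, {"x": 0, "y": 0, "z": -0.0033, "turn": -0.14, "hand": 0.3}, {"x": 0, "y": 0, "z": -0.0033, "turn": -0.14, "hand": 0.3}, {"x": 0, "y": 0, "z": -0.0033, "turn": -0.14, "hand": 0.3}, {"x": 0, "y": 0, "z": -0.0033, "turn": -0.14, "hand": 0.3}, {"x": 0, "y": 0, "z": -0.0033, "turn": -0.14, "hand": 0.3}, {"x": 0, "y": 0, "z": -0.0033, "turn": -0.14, "hand": 0.3}, {"x": 0, "y": 0, "z": -0.0033, "turn": -0.14, "hand": 0.3}, {"x": 0, "y": 0, "z": -0.0033, "turn": -0.14, "hand": 0.3}, {"x": 0, "y": 0, "z": -0.002, "turn": -0.06, "hand": 0.3}, {"x": 0, "y": 0, "z": 0, "turn": 0, "hand": 0.3}])

```text
time_s: 7.0
ee_pos: [0.5051, -0.069, 0.1239]
tcp_rot: [-0.002, -0.491, 0.871, -0.0]
wrist_force: [-5.0, -4.9, -6.1]
grip_width: 0.455
gripper_force: 33.8
```

```bash
python3 -c "
from h import *
go(.506,-.0695,.107); s=bot.state(); print(s['torque'],s['wrist_force'],s['gripper_force'],s['grip_width'])"
```

```text
pos [ 0.5051 -0.069   0.1239] yaw -121.1 j6 -2.95 rows>= 0.4 shift [-0.001 -0.007  0.113] t 7.0
[-0.81124789  0.98643529  0.11031077] [-5.01025831 -4.92617289 -6.10457048] 33.78077745437622 0.4546377068090447
```

>>> step_arm(plan=[{"x": 0, "y": 0, "z": 0, "turn": 0, "hand": 1}, {"x": 0, "y": 0, "z": 0, "turn": 0, "hand": 1}, {"x": 0, "y": 0, "z": 0, "turn": 0, "hand": 1}, {"x": 0, "y": 0, "z": -0.25, "turn": 0, "hand": 1}, {"x": 0, "y": 0, "z": -0.25, "turn": 0.14, "hand": 1}, {"x": 0, "y": 0, "z": 0, "turn": 0.14, "hand": 1}, {"x": 0, "y": 0, "z": 0, "turn": 0.14, "hand": 1}, {"x": 0, "y": 0, "z": 0, "turn": 0.14, "hand": 1}, {"x": 0, "y": 0, "z": 0, "turn": 0.14, "hand": 1}, {"x": 0, "y": 0, "z": 0, "turn": 0.14, "hand": 1}, {"x": 0, "y": 0, "z": 0, "turn": 0.14, "hand": 1}])

```text
time_s: 8.1
ee_pos: [0.5073, -0.0677, 0.199]
tcp_rot: [0.001, 0.003, 1.0, -0.0]
wrist_force: [-0.6, 0.1, 1.0]
grip_width: 1.001
gripper_force: 0.0
```

Run:
```python
from h import *
go(.5045,-.2035,.092)
s,p,d=cam("wrist")
for m in bot.masks_of("lockbox_a_nut_grip","wrist"):
    w=mpts("wrist",s,d,m["pixels"])
    if len(w): print(round(m["p"],2),np.median(w,0).round(4),np.percentile(w,[3,97],0).round(3))
```

```text
pos [ 0.5073 -0.0677  0.199 ] yaw 179.6 j6 -1.92 rows>= 4.3 shift [ 0.014 -0.905  0.714] t 8.1
0.59 [ 0.5018 -0.068   0.1431] [[ 0.486 -0.086  0.119]
 [ 0.523 -0.05   0.145]]
```

>>> step_arm(force=60, plan=[{"x": 0.004, "y": -0.226, "z": 0, "turn": 0, "hand": 1}, {"x": 0.004, "y": -0.226, "z": 0, "turn": 0, "hand": 1}, {"x": 0.004, "y": -0.226, "z": 0, "turn": 0, "hand": 1}, {"x": 0.004, "y": -0.226, "z": 0, "turn": 0, "hand": 1}, {"x": 0, "y": 0, "z": 0.225, "turn": 0, "hand": 0.6}, {"x": 0, "y": 0, "z": 0.225, "turn": 0, "hand": 0.6}, {"x": 0, "y": 0, "z": 0.225, "turn": 0, "hand": 0.6}, {"x": 0, "y": 0, "z": 0, "turn": 0, "hand": 0}, {"x": 0, "y": 0, "z": 0, "turn": 0, "hand": 0}, {"x": 0, "y": 0, "z": 0, "turn": 0, "hand": 0}, {"x": 0, "y": 0, "z": 0, "turn": 0, "hand": 0}])

```text
time_s: 9.3
ee_pos: [0.5058, -0.2041, 0.0991]
tcp_rot: [0.002, -0.0, 1.0, -0.001]
wrist_force: [1.0, -0.2, 3.0]
grip_width: 0.104
gripper_force: 60.6
```

```bash
python3 -c "
from h import *
go(.5027,-.3645,.096); s=bot.state(); print(s['torque'],s['wrist_force'],s['gripper_force'],s['grip_width'])"
```

```text
pos [ 0.5058 -0.2041  0.0991] yaw -180.0 j6 -2.16 rows>= 4.0 shift [ 0.021 -1.069  0.023] t 9.3
[ 2.74826671e-02 -1.03231463e-05 -3.31373944e-01] [ 0.98166185 -0.19680366  3.02406807] 60.620763301849365 0.10381120720249659
```

>>> step_arm(plan=[{"x": 0.002, "y": -0.1, "z": 0, "turn": 0, "hand": 0}, {"x": 0.002, "y": -0.18, "z": 0, "turn": 0, "hand": 0}, {"x": 0.002, "y": -0.18, "z": 0, "turn": 0, "hand": 0}, {"x": 0.002, "y": -0.18, "z": 0, "turn": 0, "hand": 0}, {"x": 0.002, "y": -0.18, "z": 0, "turn": 0, "hand": 0}, {"x": 0.002, "y": -0.15, "z": 0, "turn": 0, "hand": 0}, {"x": 0, "y": -0.1, "z": 0, "turn": 0, "hand": 0}, {"x": 0, "y": 0, "z": 0, "turn": 0, "hand": 0}])

```text
time_s: 10.1
ee_pos: [0.5039, -0.3639, 0.099]
tcp_rot: [0.002, 0.001, 1.0, 0.001]
wrist_force: [1.7, 6.5, 11.0]
grip_width: 0.1
gripper_force: 62.4
```

```bash
python3 -c "
from h import *
go(.5027,-.3635,.096); s=bot.state(); print(s['torque'],s['wrist_force'],s['gripper_force'],s['grip_width'])"
```

```text
pos [ 0.5039 -0.3639  0.099 ] yaw 179.9 j6 -2.38 rows>= 0.1 shift [0.008 0.003 0.02 ] t 10.1
[ 0.9882945  -0.37167052 -0.2773749 ] [ 1.68988666  6.50389242 11.02727606] 62.442031502723694 0.09976594106236837
```

>>> step_arm(plan=[{"x": 0, "y": 0, "z": 0, "turn": 0, "hand": 1}, {"x": 0, "y": 0, "z": 0, "turn": 0, "hand": 1}, {"x": 0, "y": 0, "z": -0.25, "turn": 0, "hand": 1}, {"x": 0, "y": 0, "z": -0.3, "turn": 0, "hand": 1}, {"x": 0, "y": 0.1, "z": -0.28, "turn": 0, "hand": 1}, {"x": 0, "y": 0.2, "z": -0.2, "turn": 0, "hand": 1}, {"x": 0, "y": 0.3, "z": -0.1, "turn": 0, "hand": 1}, {"x": 0, "y": 0.3, "z": 0, "turn": 0, "hand": 1}, {"x": 0, "y": 0.3, "z": 0, "turn": 0, "hand": 1}, {"x": 0, "y": 0.3, "z": 0, "turn": 0, "hand": 1}, {"x": 0, "y": 0.3, "z": 0, "turn": 0, "hand": 1}, {"x": 0, "y": 0.3, "z": 0, "turn": 0, "hand": 1}])

```text
time_s: 11.3
ee_pos: [0.502, -0.0474, 0.2665]
tcp_rot: [-0.0, 0.0, 1.0, -0.0]
wrist_force: [1.1, 0.7, -0.4]
grip_width: 1.003
gripper_force: 0.0
```

>>> step_arm(plan=[{"x": 0.1, "y": 0.3, "z": 0, "turn": 0, "hand": 1}, {"x": 0.1, "y": 0.3, "z": 0, "turn": 0, "hand": 1}, {"x": 0.0, "y": 0.3, "z": 0, "turn": 0, "hand": 1}, {"x": 0.0, "y": 0.3, "z": 0, "turn": 0, "hand": 1}, {"x": 0, "y": 0.3, "z": 0, "turn": 0, "hand": 1}, {"x": 0, "y": 0, "z": 0, "turn": 0, "hand": 1}])

```text
time_s: 11.9
ee_pos: [0.4717, 0.1807, 0.2665]
tcp_rot: [-0.0, -0.003, 1.0, 0.001]
wrist_force: [0.5, 0.2, -0.4]
grip_width: 1.003
gripper_force: 0.0
```

```bash
cat >> h.py <<'E'
def find(names=("plug_1","tray"),c="wrist",pic=None):
    s,p,d=cam(c)
    if pic: save(pic,p)
    for t in names:
        for m in bot.masks_of(t,c):
            w=mpts(c,s,d,m["pixels"])
            if m["p"]<.3 or len(w)<20: continue
            o=""
            if t=="plug_1":
                k=w[(w[:,2]>w[:,2].max()-.012)]; (x,y),r=cv2.minEnclosingCircle((k[:,:2]*1000).astype(np.float32)); o=f"circ {x:.0f} {y:.0f} r{r:.0f}"
            if t=="tray":
                k=w[w[:,2]<.03]; o=cv2.minAreaRect((k[:,:2]*1000).astype(np.float32))
            print(c,t,round(m["p"],2),np.round(m["box"]),"med",np.median(w,0).round(3),np.percentile(w,[3,97],0).round(3).tolist(),o)
E
python3 -c "
from h import *
go(.48,.28,.35); find(pic='w2')"
```

```text
pos [0.4717 0.1807 0.2665] yaw -179.6 j6 -1.43 rows>= 3.2 shift [-0.06   0.662 -0.556] t 11.9
wrist plug_1 0.7 [367. 177. 414. 217.] med [0.519 0.334 0.055] [[0.507, 0.323, 0.006], [0.537, 0.353, 0.057]] circ 524 340 r18
wrist plug_1 0.6 [276. 119. 310. 159.] med [0.451 0.218 0.056] [[0.437, 0.203, 0.002], [0.469, 0.234, 0.057]] circ 454 219 r18
wrist plug_1 0.58 [360. 105. 409. 147.] med [0.434 0.314 0.055] [[0.419, 0.303, 0.002], [0.451, 0.334, 0.057]] circ 436 321 r18
wrist plug_1 0.57 [279. 188. 316. 232.] med [0.534 0.228 0.055] [[0.524, 0.213, 0.005], [0.556, 0.245, 0.057]] circ 541 230 r18
wrist plug_1 0.42 [  2. 190.  17. 233.] med [ 0.504 -0.05   0.126] [[0.49, -0.062, 0.104], [0.521, -0.047, 0.139]] circ 507 -53 r15
wrist tray 0.77 [128. 121. 244. 286.] med [0.538 0.093 0.002] [[0.447, 0.039, 0.0], [0.643, 0.151, 0.02]] ((551.3223876953125, 93.4820556640625), (222.4576416015625, 119.09455108642578), 9.017563819885254)
```

>>> step_arm(force=70, plan=[{"x": 0.118, "y": 0.256, "z": 0, "turn": 0, "hand": 1}, {"x": 0, "y": 0, "z": 0.3, "turn": 0, "hand": 1}, {"x": 0, "y": 0, "z": 0.3, "turn": 0, "hand": 1}, {"x": 0, "y": 0, "z": 0.3, "turn": 0, "hand": 1}, {"x": 0, "y": 0, "z": 0.3, "turn": 0, "hand": 1}, {"x": 0, "y": 0, "z": 0.3, "turn": 0, "hand": 1}, {"x": 0, "y": 0, "z": 0.17, "turn": 0, "hand": 1}, {"x": 0, "y": 0, "z": 0, "turn": 0, "hand": 0}, {"x": 0, "y": 0, "z": 0, "turn": 0, "hand": 0}, {"x": 0, "y": 0, "z": 0, "turn": 0, "hand": 0}, {"x": 0, "y": 0, "z": 0, "turn": 0, "hand": 0}, {"x": 0, "y": 0, "z": 0, "turn": 0, "hand": 0}])

```text
time_s: 13.25
ee_pos: [0.4571, 0.2146, 0.0183]
tcp_rot: [0.002, -0.0, 1.0, 0.0]
wrist_force: [0.2, -1.7, 7.3]
grip_width: 0.402
gripper_force: 69.5
```

>>> step_arm(plan=[{"x": 0, "y": 0, "z": -0.2, "turn": 0, "hand": 0}, {"x": 0, "y": 0, "z": -0.3, "turn": 0, "hand": 0}, {"x": 0, "y": 0, "z": -0.2, "turn": 0, "hand": 0}, {"x": 0, "y": 0, "z": 0, "turn": 0, "hand": 0}, {"x": 0, "y": 0, "z": 0, "turn": 0, "hand": 0}, {"x": 0, "y": 0, "z": 0, "turn": 0, "hand": 0}])

```text
time_s: 13.85
ee_pos: [0.454, 0.2144, 0.1202]
tcp_rot: [-0.001, 0.0, 1.0, -0.0]
wrist_force: [-0.3, -0.2, -2.3]
grip_width: 0.406
gripper_force: 69.9
```

```bash
python3 -c "
from h import *
go(.49,.085,.13); s=bot.state(); print(s['wrist_force'],s['gripper_force'],s['grip_width'])"
```

```text
pos [0.454  0.2144 0.1202] yaw 180.0 j6 -1.35 rows>= 3.3 shift [-0.24  -0.862 -0.065] t 13.85
[-0.27481518 -0.24200092 -2.29529886] 69.86677408218384 0.4056520703917308
```

View pics/w2.png

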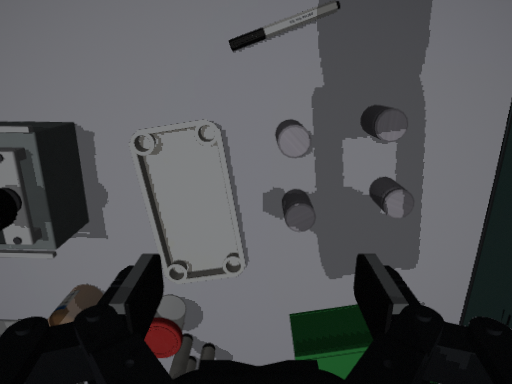

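>>> step_arm(plan=[{"x": 0, "y": 0, "z": 0, "turn": 0, "hand": 0}, {"x": 0, "y": 0, "z": 0, "turn": 0, "hand": 0}, {"x": 0, "y": 0, "z": 0, "turn": 0, "hand": 0}])

```text
time_s: 14.15
ee_pos: [0.4545, 0.2144, 0.1202]
tcp_rot: [-0.001, 0.0, 1.0, -0.0]
wrist_force: [-0.2, -1.1, -1.1]
grip_width: 0.4
gripper_force: 69.9
```

```bash
python3 -c "
from h import *
for i in range(4):
  s=bot.state(); print(s['wrist_force'].round(2),s['torque'].round(2),s['tau'].round(2)); bot.camera('wrist')"
```

```text
[-0.24 -1.13 -1.05] [-0.03 -0.03 -0.01] [ 1.000e-02 -4.210e+01 -2.502e+01  0.000e+00  2.000e-02 -0.000e+00]
[-0.56 -0.8  -0.78] [-0.01 -0.03 -0.05] [ 1.000e-02 -4.205e+01 -2.502e+01  0.000e+00  2.000e-02 -0.000e+00]
[-0.29  0.35 -1.91] [-0.02  0.04  0.02] [ 0.000e+00 -4.202e+01 -2.503e+01  0.000e+00  1.000e-02 -0.000e+00]
[ 0.1   0.85 -1.11] [ 0.01 -0.04 -0.  ] [ 0.000e+00 -4.200e+01 -2.505e+01  0.000e+00  1.000e-02 -0.000e+00]
```

>>> step_arm(plan=[{"x": -0.05, "y": -0.22, "z": 0, "turn": 0, "hand": 0}, {"x": -0.05, "y": -0.22, "z": 0, "turn": 0, "hand": 0}, {"x": -0.05, "y": -0.22, "z": 0, "turn": 0, "hand": 0}, {"x": -0.04, "y": -0.21, "z": 0, "turn": 0, "hand": 0}, {"x": 0, "y": 0, "z": 0.25, "turn": 0, "hand": 0}, {"x": 0, "y": 0, "z": 0.25, "turn": 0, "hand": 0}, {"x": 0, "y": 0, "z": 0.1, "turn": 0, "hand": 0}, {"x": 0, "y": 0, "z": 0.045, "turn": 0, "hand": 0}, {"x": 0, "y": 0, "z": 0, "turn": 0, "hand": 0}])

```text
time_s: 15.25
ee_pos: [0.4832, 0.0841, 0.0237]
tcp_rot: [-0.001, 0.0, 1.0, 0.0]
wrist_force: [0.2, -0.1, -0.4]
grip_width: 0.405
gripper_force: 70.1
```

```bash
python3 -c "
from h import *
go(.483,.084,.0205); s=bot.state(); print(s['wrist_force'],s['gripper_force'],s['grip_width'])"
```

```text
pos [0.4832 0.0841 0.0237] yaw 180.0 j6 -1.63 rows>= 0.1 shift [ 0.001 -0.     0.021] t 15.25
[ 0.21461896 -0.06736555 -0.42027497] 70.12398719787598 0.4050134145936872
```

>>> step_arm(plan=[{"x": 0, "y": 0, "z": 0.018, "turn": 0, "hand": 0}, {"x": 0, "y": 0, "z": 0, "turn": 0, "hand": 0.6}, {"x": 0, "y": 0, "z": 0, "turn": 0, "hand": 0.6}, {"x": 0, "y": 0, "z": -0.15, "turn": 0, "hand": 0.6}, {"x": 0, "y": 0, "z": -0.3, "turn": 0, "hand": 1}, {"x": 0, "y": 0, "z": -0.3, "turn": 0, "hand": 1}, {"x": 0, "y": 0.1, "z": -0.3, "turn": 0, "hand": 1}, {"x": -0.1, "y": 0.28, "z": -0.2, "turn": 0, "hand": 1}, {"x": -0.1, "y": 0.28, "z": 0, "turn": 0, "hand": 1}, {"x": 0, "y": 0.1, "z": 0, "turn": 0, "hand": 1}, {"x": 0, "y": 0, "z": 0, "turn": 0, "hand": 1}])

```text
time_s: 16.35
ee_pos: [0.5119, 0.197, 0.2072]
tcp_rot: [0.0, -0.002, 1.0, 0.0]
wrist_force: [-0.4, -1.5, 0.4]
grip_width: 1.003
gripper_force: 0.0
```

```bash
python3 -c "
from h import *
find(); go(.541,.230,.0165)"
```

```text
wrist plug_1 0.94 [373. 154. 433. 204.] med [0.52  0.334 0.055] [[0.507, 0.323, 0.004], [0.539, 0.354, 0.057]] circ 524 341 r18
wrist plug_1 0.93 [271. 170. 312. 219.] med [0.535 0.228 0.055] [[0.524, 0.213, 0.006], [0.556, 0.245, 0.057]] circ 542 229 r18
wrist plug_1 0.69 [364.  65. 425. 107.] med [0.435 0.314 0.055] [[0.42, 0.304, 0.009], [0.451, 0.334, 0.057]] circ 436 321 r18
wrist plug_1 0.62 [111. 114. 166. 159.] med [0.479 0.09  0.057] [[0.464, 0.071, 0.009], [0.496, 0.102, 0.059]] circ 481 84 r18
wrist tray 0.91 [ 87.  83. 228. 283.] med [0.541 0.099 0.002] [[0.446, 0.038, 0.0], [0.64, 0.151, 0.02]] ((551.164794921875, 92.63623809814453), (222.7811737060547, 120.95037078857422), 9.1613187789917)
pos [0.5116 0.1942 0.2065] yaw 180.0 j6 -1.41 rows>= 4.8 shift [-0.197  0.24   1.266] t 16.5
```

A is standing in the tray. Next is B.

>>> step_arm(plan=[{"x": -0.197, "y": 0.24, "z": 0, "turn": 0, "hand": 1}, {"x": 0, "y": 0, "z": 0.3, "turn": 0, "hand": 1}, {"x": 0, "y": 0, "z": 0.3, "turn": 0, "hand": 1}, {"x": 0, "y": 0, "z": 0.3, "turn": 0, "hand": 1}, {"x": 0, "y": 0, "z": 0.3, "turn": 0, "hand": 1}, {"x": 0, "y": 0, "z": 0.066, "turn": 0, "hand": 1}, {"x": 0, "y": 0, "z": 0, "turn": 0, "hand": 0}, {"x": 0, "y": 0, "z": 0, "turn": 0, "hand": 0}, {"x": 0, "y": 0, "z": 0, "turn": 0, "hand": 0}, {"x": 0, "y": 0, "z": 0, "turn": 0, "hand": 0}, {"x": 0, "y": 0, "z": 0, "turn": 0, "hand": 0}])

```text
time_s: 17.6
ee_pos: [0.5441, 0.2314, 0.02]
tcp_rot: [0.003, -0.0, 1.0, 0.0]
wrist_force: [-0.7, -0.6, 6.6]
grip_width: 0.408
gripper_force: 69.5
```

>>> step_arm(plan=[{"x": 0, "y": 0, "z": -0.2, "turn": 0, "hand": 0}, {"x": 0, "y": 0, "z": -0.3, "turn": 0, "hand": 0}, {"x": 0, "y": 0, "z": -0.2, "turn": 0, "hand": 0}, {"x": 0, "y": 0, "z": 0, "turn": 0, "hand": 0}, {"x": 0, "y": 0, "z": 0, "turn": 0, "hand": 0}, {"x": 0, "y": 0, "z": 0, "turn": 0, "hand": 0}, {"x": 0, "y": 0, "z": 0, "turn": 0, "hand": 0}])

```text
time_s: 18.3
ee_pos: [0.541, 0.2309, 0.1207]
tcp_rot: [-0.001, 0.0, 1.0, -0.0]
wrist_force: [-0.3, 1.3, -0.9]
grip_width: 0.405
gripper_force: 69.8
```

```bash
cat >> h.py <<'E'
def weigh(n=4):
    f=[]
    for i in range(n):
        f.append(bot.state()["wrist_force"][2]); bot.camera("wrist")
    s=bot.state(); print("Fz",np.round(f,2),np.mean(f).round(2),"grip",s["gripper_force"].round(1),s["grip_width"].round(3))
E
python3 -c "
from h import *
weigh(); go(.532,.091,.12); go(.505,-.129,.20)"
```

```text
Traceback (most recent call last):
  File "h.py", line 47, in weigh
    s=bot.state(); print("Fz",np.round(f,2),np.mean(f).round(2),"grip",s["gripper_force"].round(1),s["grip_width"].round(3))
                                                                       ^^^^^^^^^^^^^^^^^^^^^^^^
AttributeError: 'float' object has no attribute 'round'
```

```bash
sed -i 's/s\["gripper_force"\].round(1),s\["grip_width"\].round(3)/s["gripper_force"],s["grip_width"]/' h.py; python3 -c "
from h import *
weigh(); go(.532,.091,.12); go(.505,-.129,.20)"
```

```text
Fz [-0.44 -0.85 -0.93 -1.17] -0.85 grip 69.78186249732971 0.40492765918811785
pos [0.5419 0.2311 0.1218] yaw 180.0 j6 -1.36 rows>= 3.5 shift [ 0.066 -0.934  0.012] t 18.7
pos [0.5419 0.2311 0.1218] yaw 180.0 j6 -1.36 rows>= 9.1 shift [ 0.246 -2.401 -0.521] t 18.7
```

B is hollow too, so it goes in the tray.

>>> step_arm(plan=[{"x": 0.02, "y": -0.23, "z": 0, "turn": 0, "hand": 0}, {"x": 0.02, "y": -0.23, "z": 0, "turn": 0, "hand": 0}, {"x": 0.02, "y": -0.23, "z": 0, "turn": 0, "hand": 0}, {"x": 0.02, "y": -0.244, "z": 0, "turn": 0, "hand": 0}, {"x": 0, "y": 0, "z": 0.25, "turn": 0, "hand": 0}, {"x": 0, "y": 0, "z": 0.25, "turn": 0, "hand": 0}, {"x": 0, "y": 0, "z": 0.1, "turn": 0, "hand": 0}, {"x": 0, "y": 0, "z": 0.055, "turn": 0, "hand": 0}, {"x": 0, "y": 0, "z": 0, "turn": 0, "hand": 0}])

```text
time_s: 19.6
ee_pos: [0.5299, 0.091, 0.0234]
tcp_rot: [-0.0, 0.0, 1.0, 0.0]
wrist_force: [0.1, -0.3, -1.5]
grip_width: 0.402
gripper_force: 70.1
```

```bash
python3 -c "
from h import *
go(.53,.091,.0215); print(bot.state()['wrist_force'],bot.state()['grip_width'])"
```

```text
pos [0.5299 0.091  0.0234] yaw 180.0 j6 -1.61 rows>= 0.0 shift [-0.001  0.     0.013] t 19.6
[ 0.09913114 -0.25412442 -1.54054279] 0.4018720819754552
```

>>> step_arm(plan=[{"x": 0, "y": 0, "z": 0.012, "turn": 0, "hand": 0}, {"x": 0, "y": 0, "z": 0, "turn": 0, "hand": 0.6}, {"x": 0, "y": 0, "z": 0, "turn": 0, "hand": 0.6}, {"x": 0, "y": 0, "z": -0.15, "turn": 0, "hand": 0.6}, {"x": 0, "y": 0, "z": -0.3, "turn": 0, "hand": 1}, {"x": 0, "y": 0, "z": -0.3, "turn": 0, "hand": 1}, {"x": 0, "y": 0.1, "z": -0.3, "turn": 0, "hand": 1}, {"x": 0, "y": 0.28, "z": -0.2, "turn": 0, "hand": 1}, {"x": 0.1, "y": 0.28, "z": 0, "turn": 0, "hand": 1}, {"x": 0.1, "y": 0.28, "z": 0, "turn": 0, "hand": 1}, {"x": 0.1, "y": 0.28, "z": 0, "turn": 0, "hand": 1}, {"x": 0, "y": 0, "z": 0, "turn": 0, "hand": 1}])

```text
time_s: 20.8
ee_pos: [0.4826, 0.2774, 0.2093]
tcp_rot: [0.0, -0.003, 1.0, 0.001]
wrist_force: [0.2, 0.1, -0.0]
grip_width: 1.001
gripper_force: 0.0
```

```bash
python3 -c "
from h import *
find(); go(.436,.321,.0165); go(.524,.341,.0165)"
```

```text
wrist plug_1 0.88 [298. 180. 345. 233.] med [0.518 0.338 0.055] [[0.507, 0.324, 0.005], [0.539, 0.356, 0.057]] circ 524 341 r18
wrist plug_1 0.86 [283.  96. 328. 143.] med [0.434 0.319 0.056] [[0.419, 0.304, 0.019], [0.451, 0.336, 0.057]] circ 436 321 r18
wrist plug_1 0.83 [ 30. 140.  93. 188.] med [0.478 0.094 0.056] [[0.464, 0.072, 0.008], [0.495, 0.102, 0.059]] circ 481 85 r19
wrist plug_1 0.82 [ 45. 186. 104. 234.] med [0.523 0.1   0.056] [[0.511, 0.079, 0.009], [0.541, 0.109, 0.059]] circ 527 92 r18
wrist tray 0.73 [ 14. 118. 152. 303.] med [0.537 0.095 0.002] [[0.444, 0.037, 0.0], [0.642, 0.147, 0.02]] ((545.5540771484375, 89.08582305908203), (209.642578125, 126.90548706054688), 8.919828414916992)
wrist tray 0.34 [ 32. 143.  93. 189.] med [0.478 0.094 0.056] [[0.464, 0.072, 0.007], [0.496, 0.102, 0.059]] ((488.12030029296875, 70.2281723022461), (40.50035858154297, 69.4750747680664), 18.291717529296875)
pos [0.4851 0.2726 0.2089] yaw -179.9 j6 -1.26 rows>= 5.0 shift [0.328 0.323 1.282] t 20.95
pos [0.4851 0.2726 0.2089] yaw -179.9 j6 -1.26 rows>= 5.1 shift [-0.259  0.456  1.283] t 20.95
```

>>> step_arm(plan=[{"x": 0.164, "y": 0.161, "z": 0, "turn": 0, "hand": 1}, {"x": 0.164, "y": 0.161, "z": 0, "turn": 0, "hand": 1}, {"x": 0, "y": 0, "z": 0.3, "turn": 0, "hand": 1}, {"x": 0, "y": 0, "z": 0.3, "turn": 0, "hand": 1}, {"x": 0, "y": 0, "z": 0.3, "turn": 0, "hand": 1}, {"x": 0, "y": 0, "z": 0.3, "turn": 0, "hand": 1}, {"x": 0, "y": 0, "z": 0.08, "turn": 0, "hand": 1}, {"x": 0, "y": 0, "z": 0, "turn": 0, "hand": 0}, {"x": 0, "y": 0, "z": 0, "turn": 0, "hand": 0}, {"x": 0, "y": 0, "z": 0, "turn": 0, "hand": 0}, {"x": 0, "y": 0, "z": 0, "turn": 0, "hand": 0}, {"x": 0, "y": 0, "z": 0, "turn": 0, "hand": 0}])

```text
time_s: 22.15
ee_pos: [0.4378, 0.3216, 0.0192]
tcp_rot: [0.002, -0.0, 1.0, 0.001]
wrist_force: [1.0, -1.6, 4.8]
grip_width: 0.407
gripper_force: 69.3
```

>>> step_arm(plan=[{"x": 0, "y": 0, "z": -0.2, "turn": 0, "hand": 0}, {"x": 0, "y": 0, "z": -0.3, "turn": 0, "hand": 0}, {"x": 0, "y": 0, "z": -0.3, "turn": 0, "hand": 0}, {"x": 0, "y": 0, "z": -0.2, "turn": 0, "hand": 0}, {"x": 0, "y": 0, "z": 0, "turn": 0, "hand": 0}, {"x": 0, "y": 0, "z": 0, "turn": 0, "hand": 0}, {"x": 0, "y": 0, "z": 0, "turn": 0, "hand": 0}])

```text
time_s: 22.85
ee_pos: [0.4343, 0.3203, 0.1648]
tcp_rot: [-0.002, 0.0, 1.0, -0.001]
wrist_force: [-0.4, -0.8, -4.2]
grip_width: 0.406
gripper_force: 70.8
```

```bash
python3 -c "
from h import *
weigh(); go(.58,.1,.12); go(.505,-.129,.21)"
```

```text
Fz [-4.19 -4.3  -5.49 -3.87] -4.46 grip 70.78015565872192 0.40634803766234995
pos [0.435  0.3206 0.1649] yaw 180.0 j6 -1.14 rows>= 6.6 shift [-0.968 -1.47   0.299] t 23.05
pos [0.435  0.3206 0.1649] yaw 180.0 j6 -1.14 rows>= 11.3 shift [-0.466 -2.998 -0.298] t 23.05
```

C is solid, so it goes over to the well.

>>> step_arm(plan=[{"x": -0.023, "y": -0.2, "z": -0.1, "turn": 0, "hand": 0}, {"x": -0.023, "y": -0.27, "z": -0.1, "turn": 0, "hand": 0}, {"x": -0.023, "y": -0.27, "z": -0.1, "turn": 0, "hand": 0}, {"x": -0.023, "y": -0.27, "z": 0, "turn": 0, "hand": 0}, {"x": -0.023, "y": -0.27, "z": 0, "turn": 0, "hand": 0}, {"x": -0.023, "y": -0.27, "z": 0, "turn": 0, "hand": 0}, {"x": -0.023, "y": -0.27, "z": 0, "turn": 0, "hand": 0}, {"x": -0.023, "y": -0.27, "z": 0, "turn": 0, "hand": 0}, {"x": -0.023, "y": -0.27, "z": 0, "turn": 0, "hand": 0}, {"x": -0.023, "y": -0.27, "z": 0, "turn": 0, "hand": 0}, {"x": -0.023, "y": -0.27, "z": 0, "turn": 0, "hand": 0}, {"x": -0.023, "y": -0.22, "z": 0, "turn": 0, "hand": 0}])

```text
time_s: 24.25
ee_pos: [0.4768, -0.1492, 0.2108]
tcp_rot: [-0.001, 0.001, 1.0, 0.0]
wrist_force: [0.7, 0.6, -4.2]
grip_width: 0.406
gripper_force: 71.5
```

>>> step_arm(plan=[{"x": 0, "y": 0, "z": 0, "turn": 0, "hand": 0}])

```text
time_s: 24.35
ee_pos: [0.4775, -0.1514, 0.2108]
tcp_rot: [-0.0, 0.002, 1.0, -0.001]
wrist_force: [-0.4, 0.6, -4.1]
grip_width: 0.408
gripper_force: 71.8
```

```bash
python3 -c "
from h import *
s,p,d=cam('wrist'); save('w3',p)
go(.477,-.147,.026);print(bot.state()['wrist_force'],bot.state()['grip_width'])"
```

```text
pos [ 0.477  -0.149   0.2106] yaw 179.8 j6 -2.09 rows>= 4.6 shift [-0.002  0.013  1.231] t 24.4
[ 0.08883354  1.27836719 -4.35039026] 0.4061067493444953
```

View pics/w3.png

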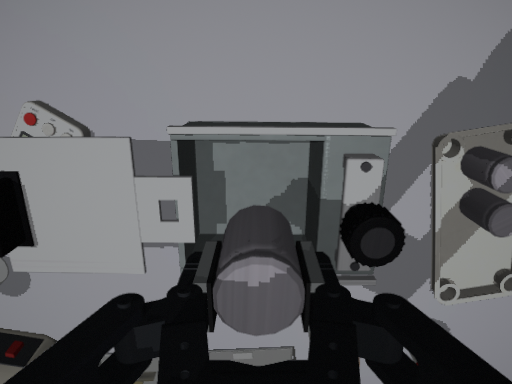

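```bash
python3 -c "
from h import *
s,p,d=cam('wrist')
m=(d>0)&(d<.25); w=mpts('wrist',s,d,m); t=(w-s['ee_pos'])@q2R(s['tcp_rot'])
for a in range(-180,40,15):
    k=t[(t[:,2]>a/1000)&(t[:,2]<=(a+15)/1000)]
    if len(k): print(a,len(k),'y',k[:,1].min().round(3),k[:,1].max().round(3),'x',k[:,0].min().round(3),k[:,0].max().round(3))
"
```

```text
-90 8963 y -0.061 0.062 x 0.003 0.019
-75 8918 y -0.058 0.06 x -0.013 0.018
-60 9553 y -0.052 0.054 x -0.013 0.014
-45 8262 y -0.039 0.044 x -0.016 0.02
-30 2667 y -0.031 0.031 x -0.011 0.02
-15 1557 y -0.031 0.031 x 0.005 0.02
0 759 y -0.017 0.018 x 0.004 0.02
15 92 y -0.017 0.016 x 0.006 0.02
```

Standing across the tight direction is risky near the nut, so I'll turn 90° and have the fingers close along the box's x.

>>> step_arm(plan=[{"x": 0, "y": 0, "z": 0, "turn": 0.14, "hand": 0}, {"x": 0, "y": 0, "z": 0, "turn": 0.14, "hand": 0}, {"x": 0, "y": 0, "z": 0, "turn": 0.14, "hand": 0}, {"x": 0, "y": 0, "z": 0, "turn": 0.14, "hand": 0}, {"x": 0, "y": 0, "z": 0, "turn": 0.14, "hand": 0}, {"x": 0, "y": 0, "z": 0, "turn": 0.14, "hand": 0}, {"x": 0, "y": 0, "z": 0, "turn": 0.14, "hand": 0}, {"x": 0, "y": 0, "z": 0, "turn": 0.14, "hand": 0}, {"x": 0, "y": 0, "z": 0, "turn": 0.14, "hand": 0}, {"x": 0, "y": 0, "z": 0, "turn": 0.14, "hand": 0}, {"x": 0, "y": 0, "z": 0, "turn": 0.1, "hand": 0}, {"x": 0, "y": 0, "z": 0, "turn": 0, "hand": 0}])

```text
time_s: 25.65
ee_pos: [0.4769, -0.1453, 0.2112]
tcp_rot: [-0.001, 0.707, 0.707, 0.0]
wrist_force: [0.2, -0.4, -4.8]
grip_width: 0.407
gripper_force: 71.6
```

```bash
python3 -c "
from h import *
go(.505,-.182,.026);print(bot.state()['wrist_force'],bot.state()['grip_width'])"
```

```text
pos [ 0.4769 -0.1453  0.2112] yaw 90.0 j6 -0.52 rows>= 4.7 shift [-0.246  0.189  1.234] t 25.65
[ 0.17218673 -0.35008882 -4.77907758] 0.40720395873544896
```

>>> step_arm(plan=[{"x": -0.123, "y": 0.095, "z": 0, "turn": 0, "hand": 0}, {"x": -0.123, "y": 0.094, "z": 0, "turn": 0, "hand": 0}, {"x": 0, "y": 0, "z": 0.25, "turn": 0, "hand": 0}, {"x": 0, "y": 0, "z": 0.25, "turn": 0, "hand": 0}, {"x": 0, "y": 0, "z": 0, "turn": 0, "hand": 0}, {"x": 0, "y": 0, "z": 0.2, "turn": 0, "hand": 0}, {"x": 0, "y": 0, "z": 0.2, "turn": 0, "hand": 0}, {"x": 0, "y": 0, "z": 0.2, "turn": 0, "hand": 0}, {"x": 0, "y": 0, "z": 0.1, "turn": 0, "hand": 0}, {"x": 0, "y": 0, "z": 0, "turn": 0, "hand": 0}])

```text
time_s: 26.65
ee_pos: [0.5048, -0.1828, 0.0309]
tcp_rot: [-0.002, 0.706, 0.708, -0.0]
wrist_force: [-0.3, 0.0, -3.9]
grip_width: 0.404
gripper_force: 71.9
```

```bash
python3 -c "
from h import *
go(.505,-.182,.024);print(bot.state()['wrist_force'],bot.state()['grip_width'])"
```

```text
pos [ 0.5048 -0.1828  0.0309] yaw 90.1 j6 -0.56 rows>= 0.2 shift [0.005 0.001 0.046] t 26.65
[-0.28721612  0.00677224 -3.90210275] 0.4037341898563644
```

>>> step_arm(plan=[{"x": 0, "y": 0, "z": 0.025, "turn": 0, "hand": 0}, {"x": 0, "y": 0, "z": 0.018, "turn": 0, "hand": 0}, {"x": 0, "y": 0, "z": 0, "turn": 0, "hand": 0}, {"x": 0, "y": 0, "z": 0, "turn": 0, "hand": 0.6}, {"x": 0, "y": 0, "z": 0, "turn": 0, "hand": 0.6}, {"x": 0, "y": 0, "z": -0.15, "turn": 0, "hand": 0.6}, {"x": 0, "y": 0, "z": -0.3, "turn": 0, "hand": 0.6}, {"x": 0, "y": 0, "z": -0.3, "turn": 0, "hand": 1}, {"x": 0, "y": 0, "z": -0.3, "turn": 0, "hand": 1}, {"x": 0, "y": 0, "z": -0.2, "turn": 0, "hand": 1}, {"x": 0, "y": 0, "z": 0, "turn": 0, "hand": 1}])

```text
time_s: 27.75
ee_pos: [0.5084, -0.1856, 0.2189]
tcp_rot: [0.006, 0.707, 0.707, 0.001]
wrist_force: [0.0, -0.1, 0.4]
grip_width: 0.998
gripper_force: 0.0
```

```bash
python3 -c "
from h import *
find(pic='w4');find(c='side'); go(.524,.26,.21)"
```

```text
wrist plug_1 0.79 [238. 138. 275. 186.] med [ 0.507 -0.177  0.06 ] [[0.492, -0.196, 0.014], [0.522, -0.164, 0.061]] circ 507 -182 r18
wrist plug_1 0.71 [181. 295. 189. 314.] med [ 0.419 -0.377  0.017] [[0.413, -0.391, 0.001], [0.428, -0.354, 0.038]] circ 439 -325 r2
side plug_1 0.85 [188. 287. 206. 314.] med [0.515 0.345 0.053] [[0.506, 0.328, 0.009], [0.536, 0.358, 0.057]] circ 522 341 r18
side plug_1 0.7 [266. 236. 280. 255.] med [0.475 0.093 0.046] [[0.463, 0.072, 0.007], [0.493, 0.101, 0.06]] circ 480 85 r18
side plug_1 0.67 [309. 183. 327. 198.] med [ 0.5   -0.171  0.044] [[0.488, -0.192, 0.009], [0.518, -0.164, 0.062]] circ 506 -180 r18
side plug_1 0.64 [253. 230. 268. 248.] med [0.519 0.098 0.048] [[0.51, 0.08, 0.01], [0.538, 0.109, 0.059]] circ 525 92 r17
side tray 0.84 [220. 218. 290. 270.] med [0.564 0.105 0.003] [[0.444, 0.037, -0.002], [0.644, 0.154, 0.02]] ((543.76513671875, 95.76388549804688), (210.11532592773438, 111.39027404785156), 8.220046997070312)
side tray 0.4 [317. 147. 365. 181.] med [ 0.498 -0.306  0.086] [[0.443, -0.369, 0.003], [0.562, -0.212, 0.117]] ((562.2405395507812, -401.1242370605469), (110.36448669433594, 181.9984893798828), 3.936257839202881)
pos [ 0.5047 -0.1835  0.2111] yaw 90.0 j6 -0.56 rows>= 11.0 shift [2.956 0.128 0.012] t 28.05
```

View pics/w4.png

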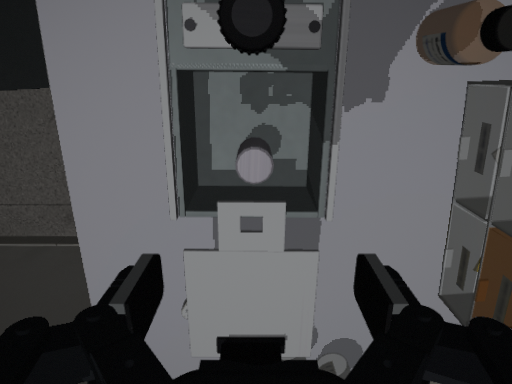

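>>> step_arm(plan=[{"x": 0.2, "y": 0.01, "z": 0, "turn": 0, "hand": 1}, {"x": 0.28, "y": 0.01, "z": 0, "turn": 0, "hand": 1}, {"x": 0.28, "y": 0.01, "z": 0, "turn": 0, "hand": 1}, {"x": 0.28, "y": 0.01, "z": 0, "turn": 0, "hand": 1}, {"x": 0.28, "y": 0.01, "z": 0, "turn": 0, "hand": 1}, {"x": 0.28, "y": 0.01, "z": 0, "turn": 0, "hand": 1}, {"x": 0.28, "y": 0.01, "z": 0, "turn": 0, "hand": 1}, {"x": 0.28, "y": 0.01, "z": 0, "turn": 0, "hand": 1}, {"x": 0.28, "y": 0.01, "z": 0, "turn": 0, "hand": 1}, {"x": 0.28, "y": 0.01, "z": 0, "turn": 0, "hand": 1}, {"x": 0.28, "y": 0.01, "z": 0, "turn": 0, "hand": 1}, {"x": 0.1, "y": 0, "z": 0, "turn": 0, "hand": 1}])

```text
time_s: 29.25
ee_pos: [0.5211, 0.2846, 0.211]
tcp_rot: [-0.001, 0.706, 0.708, -0.001]
wrist_force: [0.6, -1.1, -0.2]
grip_width: 0.999
gripper_force: 0.0
```

```bash
python3 -c "
from h import *
find(); go(.524,.341,.0165)"
```

```text
wrist plug_1 0.91 [247. 300. 278. 352.] med [0.528 0.103 0.047] [[0.512, 0.08, 0.006], [0.544, 0.109, 0.059]] circ 528 92 r18
wrist plug_1 0.75 [238.  85. 283. 130.] med [0.524 0.342 0.056] [[0.509, 0.327, 0.054], [0.54, 0.357, 0.057]] circ 525 341 r18
wrist plug_1 0.58 [208. 303. 243. 360.] med [0.483 0.096 0.047] [[0.466, 0.072, 0.007], [0.498, 0.102, 0.059]] circ 480 86 r19
wrist tray 0.95 [185. 261. 365. 362.] med [0.567 0.103 0.002] [[0.445, 0.044, 0.001], [0.642, 0.157, 0.02]] ((546.012939453125, 87.76924133300781), (218.9025115966797, 130.61715698242188), 9.285683631896973)
pos [0.5214 0.2814 0.2113] yaw 90.1 j6 0.31 rows>= 5.0 shift [0.399 0.021 1.298] t 29.4
```

>>> step_arm(plan=[{"x": 0.2, "y": 0.01, "z": 0, "turn": 0, "hand": 1}, {"x": 0.2, "y": 0.01, "z": 0, "turn": 0, "hand": 1}, {"x": 0, "y": 0, "z": 0.3, "turn": 0, "hand": 1}, {"x": 0, "y": 0, "z": 0.3, "turn": 0, "hand": 1}, {"x": 0, "y": 0, "z": 0.3, "turn": 0, "hand": 1}, {"x": 0, "y": 0, "z": 0.3, "turn": 0, "hand": 1}, {"x": 0, "y": 0, "z": 0.095, "turn": 0, "hand": 1}, {"x": 0, "y": 0, "z": 0, "turn": 0, "hand": 0}, {"x": 0, "y": 0, "z": 0, "turn": 0, "hand": 0}, {"x": 0, "y": 0, "z": 0, "turn": 0, "hand": 0}, {"x": 0, "y": 0, "z": 0, "turn": 0, "hand": 0}, {"x": 0, "y": 0, "z": 0, "turn": 0, "hand": 0}])

```text
time_s: 30.6
ee_pos: [0.5266, 0.3417, 0.0214]
tcp_rot: [0.001, 0.707, 0.707, 0.002]
wrist_force: [-0.6, -0.7, 5.3]
grip_width: 0.408
gripper_force: 69.9
```

>>> step_arm(plan=[{"x": 0, "y": 0, "z": -0.2, "turn": 0, "hand": 0}, {"x": 0, "y": 0, "z": -0.3, "turn": 0, "hand": 0}, {"x": 0, "y": 0, "z": -0.3, "turn": 0, "hand": 0}, {"x": 0, "y": 0, "z": -0.2, "turn": 0, "hand": 0}, {"x": 0, "y": 0, "z": 0, "turn": 0, "hand": 0}, {"x": 0, "y": 0, "z": 0, "turn": 0, "hand": 0}, {"x": 0, "y": 0, "z": 0, "turn": 0, "hand": 0}])

```text
time_s: 31.3
ee_pos: [0.5236, 0.3405, 0.1663]
tcp_rot: [-0.001, 0.707, 0.707, -0.002]
wrist_force: [0.1, -0.4, -5.1]
grip_width: 0.408
gripper_force: 70.5
```

```bash
python3 -c "
from h import *
weigh(); go(.58,.1,.12); go(.505,-.137,.21)"
```

```text
Fz [-5.07 -3.71 -4.76 -4.51] -4.51 grip 70.53661823272705 0.40143270398648034
pos [0.5242 0.3407 0.1665] yaw 90.0 j6 0.4 rows>= 6.2 shift [-1.604  0.373  0.311] t 31.5
pos [0.5242 0.3407 0.1665] yaw 90.0 j6 0.4 rows>= 11.9 shift [-3.185 -0.128 -0.286] t 31.5
```

D is solid.

>>> step_arm(plan=[{"x": -0.2, "y": -0.011, "z": -0.1, "turn": 0, "hand": 0}, {"x": -0.27, "y": -0.011, "z": -0.1, "turn": 0, "hand": 0}, {"x": -0.28, "y": -0.011, "z": -0.1, "turn": 0, "hand": 0}, {"x": -0.28, "y": -0.011, "z": 0, "turn": 0, "hand": 0}, {"x": -0.28, "y": -0.011, "z": 0, "turn": 0, "hand": 0}, {"x": -0.28, "y": -0.011, "z": 0, "turn": 0, "hand": 0}, {"x": -0.28, "y": -0.011, "z": 0, "turn": 0, "hand": 0}, {"x": -0.28, "y": -0.011, "z": 0, "turn": 0, "hand": 0}, {"x": -0.28, "y": -0.011, "z": 0, "turn": 0, "hand": 0}, {"x": -0.28, "y": -0.011, "z": 0, "turn": 0, "hand": 0}, {"x": -0.28, "y": -0.011, "z": 0, "turn": 0, "hand": 0}, {"x": -0.19, "y": -0.01, "z": 0, "turn": 0, "hand": 0}])

```text
time_s: 32.7
ee_pos: [0.5048, -0.1387, 0.2127]
tcp_rot: [-0.0, 0.708, 0.706, -0.0]
wrist_force: [1.1, -0.5, -4.3]
grip_width: 0.407
gripper_force: 70.7
```

>>> step_arm(plan=[{"x": 0, "y": 0, "z": 0, "turn": 0, "hand": 0}, {"x": 0, "y": 0, "z": 0, "turn": 0, "hand": 0}])

```text
time_s: 32.9
ee_pos: [0.5049, -0.1362, 0.2126]
tcp_rot: [-0.001, 0.708, 0.706, -0.0]
wrist_force: [-0.9, -0.7, -4.2]
grip_width: 0.403
gripper_force: 70.7
```

```bash
python3 -c "
from h import *
find(c='side'); go(.505,-.137,.027);print(bot.state()['wrist_force'],bot.state()['grip_width'])"
```

```text
side plug_1 0.73 [311. 180. 327. 197.] med [ 0.502 -0.17   0.047] [[0.489, -0.192, 0.013], [0.519, -0.164, 0.063]] circ 504 -181 r18
side plug_1 0.66 [309. 142. 323. 166.] med [ 0.501 -0.124  0.232] [[0.49, -0.143, 0.199], [0.515, -0.119, 0.249]] circ 504 -135 r16
side plug_1 0.63 [266. 234. 280. 257.] med [0.475 0.092 0.048] [[0.463, 0.072, 0.006], [0.495, 0.101, 0.06]] circ 479 84 r18
side plug_1 0.59 [255. 229. 266. 250.] med [0.52  0.101 0.044] [[0.51, 0.082, 0.006], [0.537, 0.109, 0.06]] circ 525 93 r15
side tray 0.82 [220. 218. 290. 268.] med [0.563 0.104 0.003] [[0.445, 0.037, -0.001], [0.644, 0.153, 0.021]] ((544.8093872070312, 90.28963470458984), (210.73822021484375, 124.81581115722656), 10.22787094116211)
pos [ 0.5052 -0.1347  0.213 ] yaw 90.1 j6 -0.48 rows>= 4.6 shift [-0.016 -0.     1.24 ] t 33.05
[-0.38879182  1.27162913 -4.35079905] 0.40145004536222956
```

>>> step_arm(plan=[{"x": -0.016, "y": 0, "z": 0.1, "turn": 0, "hand": 0}, {"x": 0, "y": 0, "z": 0.25, "turn": 0, "hand": 0}, {"x": 0, "y": 0, "z": 0.25, "turn": 0, "hand": 0}, {"x": 0, "y": 0, "z": 0.2, "turn": 0, "hand": 0}, {"x": 0, "y": 0, "z": 0.2, "turn": 0, "hand": 0}, {"x": 0, "y": 0, "z": 0.15, "turn": 0, "hand": 0}, {"x": 0, "y": 0, "z": 0.05, "turn": 0, "hand": 0}, {"x": 0, "y": 0, "z": 0, "turn": 0, "hand": 0}])

```text
time_s: 33.85
ee_pos: [0.5049, -0.1371, 0.0326]
tcp_rot: [-0.001, 0.707, 0.708, -0.0]
wrist_force: [0.3, 0.5, -3.9]
grip_width: 0.404
gripper_force: 70.7
```

```bash
python3 -c "
from h import *
go(.505,-.137,.0265);print(bot.state()['wrist_force'],bot.state()['grip_width'])"
```

```text
pos [ 0.5049 -0.1371  0.0326] yaw 90.1 j6 -0.48 rows>= 0.2 shift [0.001 0.001 0.041] t 33.85
[ 0.29605214  0.45894534 -3.91192128] 0.4040565822982589
```

>>> step_arm(plan=[{"x": 0, "y": 0, "z": 0.025, "turn": 0, "hand": 0}, {"x": 0, "y": 0, "z": 0.013, "turn": 0, "hand": 0}, {"x": 0, "y": 0, "z": 0, "turn": 0, "hand": 0}, {"x": 0, "y": 0, "z": 0, "turn": 0, "hand": 0.6}, {"x": 0, "y": 0, "z": 0, "turn": 0, "hand": 0.6}, {"x": 0, "y": 0, "z": -0.15, "turn": 0, "hand": 0.6}, {"x": 0, "y": 0, "z": -0.3, "turn": 0, "hand": 0.6}, {"x": 0, "y": 0, "z": -0.3, "turn": 0, "hand": 1}, {"x": 0, "y": 0, "z": -0.3, "turn": 0, "hand": 1}, {"x": -0.1, "y": 0, "z": -0.1, "turn": 0, "hand": 1}, {"x": -0.25, "y": 0, "z": 0, "turn": 0, "hand": 1}, {"x": -0.25, "y": 0, "z": 0, "turn": 0, "hand": 1}])

```text
time_s: 35.05
ee_pos: [0.5061, -0.2292, 0.2024]
tcp_rot: [0.002, 0.707, 0.708, 0.0]
wrist_force: [0.4, 0.1, -0.4]
grip_width: 1.003
gripper_force: 0.0
```

```bash
python3 -c "
from h import *
find(pic='w5'); find(c='side'); go(.503,-.3635,.2)"
```

```text
wrist plug_1 0.88 [238.  96. 280. 140.] med [ 0.507 -0.18   0.06 ] [[0.492, -0.197, 0.024], [0.522, -0.164, 0.061]] circ 507 -182 r18
wrist plug_1 0.83 [234.  44. 281.  90.] med [ 0.507 -0.139  0.06 ] [[0.491, -0.154, 0.058], [0.522, -0.124, 0.061]] circ 506 -139 r18
side plug_1 0.7 [252. 230. 265. 251.] med [0.522 0.097 0.043] [[0.51, 0.052, 0.001], [0.562, 0.108, 0.06]] circ 527 91 r19
side plug_1 0.56 [306. 187. 319. 200.] med [ 0.501 -0.136  0.059] [[0.487, -0.152, 0.046], [0.517, -0.123, 0.063]] circ 486 -79 r0
side plug_1 0.54 [267. 236. 280. 255.] med [0.475 0.093 0.048] [[0.463, 0.071, 0.009], [0.494, 0.101, 0.06]] circ 480 83 r18
side tray 0.66 [220. 216. 292. 269.] med [0.557 0.101 0.003] [[0.445, 0.035, -0.002], [0.644, 0.153, 0.022]] ((550.8062133789062, 88.84434509277344), (221.4110565185547, 128.3791961669922), 9.39376163482666)
pos [ 0.5052 -0.2276  0.2003] yaw 90.0 j6 -0.62 rows>= 3.4 shift [-0.906 -0.014  0.001] t 35.35
```

View pics/w5.png

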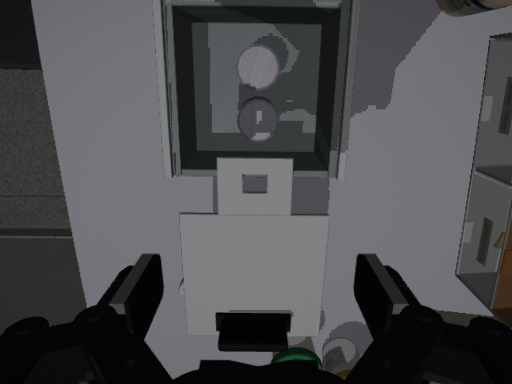

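>>> step_arm(plan=[{"x": -0.226, "y": -0.004, "z": 0, "turn": 0, "hand": 1}, {"x": -0.226, "y": -0.004, "z": 0, "turn": -0.14, "hand": 1}, {"x": 0, "y": 0, "z": 0, "turn": -0.14, "hand": 1}, {"x": 0, "y": 0, "z": 0, "turn": -0.14, "hand": 1}, {"x": 0, "y": 0, "z": 0, "turn": -0.14, "hand": 1}, {"x": 0, "y": 0, "z": 0, "turn": -0.14, "hand": 1}, {"x": 0, "y": 0, "z": 0, "turn": -0.14, "hand": 1}, {"x": 0, "y": 0, "z": 0, "turn": -0.14, "hand": 1}, {"x": 0, "y": 0, "z": 0, "turn": -0.14, "hand": 1}, {"x": 0, "y": 0, "z": 0, "turn": -0.14, "hand": 1}, {"x": 0, "y": 0, "z": 0, "turn": -0.14, "hand": 1}, {"x": 0, "y": 0, "z": 0, "turn": -0.1, "hand": 0.6}])

```text
time_s: 36.55
ee_pos: [0.5044, -0.2946, 0.2003]
tcp_rot: [-0.0, -0.004, 1.0, 0.0]
wrist_force: [-0.8, -0.4, 0.9]
grip_width: 0.854
gripper_force: 0.0
```

```bash
python3 -c "
from h import *
go(.503,-.3635,.096)"
```

```text
pos [ 0.5044 -0.2946  0.2003] yaw -179.6 j6 -2.3 rows>= 3.1 shift [ 0.013 -0.46   0.695] t 36.55
```

>>> step_arm(force=60, plan=[{"x": 0.006, "y": -0.23, "z": 0, "turn": 0, "hand": 0.6}, {"x": 0.006, "y": -0.23, "z": 0, "turn": 0, "hand": 0.6}, {"x": 0, "y": 0, "z": 0.23, "turn": 0, "hand": 0.6}, {"x": 0, "y": 0, "z": 0.23, "turn": 0, "hand": 0.6}, {"x": 0, "y": 0, "z": 0.23, "turn": 0, "hand": 0.6}, {"x": 0, "y": 0, "z": 0, "turn": 0, "hand": 0}, {"x": 0, "y": 0, "z": 0, "turn": 0, "hand": 0}, {"x": 0, "y": 0, "z": 0, "turn": 0, "hand": 0}, {"x": 0, "y": 0, "z": 0, "turn": 0, "hand": 0}])

```text
time_s: 37.45
ee_pos: [0.5035, -0.3639, 0.0989]
tcp_rot: [0.001, 0.0, 1.0, 0.0]
wrist_force: [2.0, 5.1, -1.7]
grip_width: 0.1
gripper_force: 59.1
```

```bash
python3 -c "
from h import *
go(.505,-.2025,.099);print(bot.state()['wrist_force'],bot.state()['grip_width'],bot.state()['gripper_force'])"
```

```text
pos [ 0.5035 -0.3639  0.0989] yaw 180.0 j6 -2.38 rows>= 4.0 shift [-0.01   1.076 -0.   ] t 37.45
[ 2.04395008  5.06898881 -1.71751522] 0.09954350235002989 59.065715074539185
```

>>> step_arm(plan=[{"x": -0.002, "y": 0.1, "z": 0, "turn": 0, "hand": 0}, {"x": -0.002, "y": 0.18, "z": 0, "turn": 0, "hand": 0}, {"x": -0.002, "y": 0.18, "z": 0, "turn": 0, "hand": 0}, {"x": -0.002, "y": 0.18, "z": 0, "turn": 0, "hand": 0}, {"x": -0.002, "y": 0.18, "z": 0, "turn": 0, "hand": 0}, {"x": 0, "y": 0.15, "z": 0, "turn": 0, "hand": 0}, {"x": 0, "y": 0.08, "z": 0, "turn": 0, "hand": 0}, {"x": 0, "y": 0.03, "z": 0, "turn": 0, "hand": 0}, {"x": 0, "y": 0.01, "z": 0, "turn": 0, "hand": 0}, {"x": 0, "y": 0, "z": 0, "turn": 0, "hand": 0}])

```text
time_s: 38.45
ee_pos: [0.5054, -0.2038, 0.0988]
tcp_rot: [0.002, 0.0, 1.0, -0.002]
wrist_force: [1.7, -4.1, 5.7]
grip_width: 0.105
gripper_force: 60.6
```

```bash
python3 -c "
from h import *
go(.506,-.0685,.199);print(bot.state()['wrist_force'],bot.state()['grip_width'],bot.state()['gripper_force'])"
```

```text
pos [ 0.5054 -0.2038  0.0988] yaw 180.0 j6 -2.16 rows>= 4.2 shift [-0.007  0.899 -0.672] t 38.45
[ 1.71834407 -4.07279518  5.69931539] 0.10479134419369052 60.56971728801727
```

>>> step_arm(plan=[{"x": 0, "y": 0, "z": 0, "turn": 0, "hand": 1}, {"x": 0, "y": 0, "z": 0, "turn": 0, "hand": 1}, {"x": 0, "y": 0, "z": -0.25, "turn": 0, "hand": 1}, {"x": 0, "y": 0, "z": -0.3, "turn": 0, "hand": 1}, {"x": 0, "y": 0, "z": -0.15, "turn": 0, "hand": 1}, {"x": 0, "y": 0.225, "z": 0, "turn": 0, "hand": 1}, {"x": 0, "y": 0.225, "z": 0, "turn": 0, "hand": 1}, {"x": 0, "y": 0.225, "z": 0, "turn": 0, "hand": 1}, {"x": 0, "y": 0.225, "z": 0, "turn": 0, "hand": 1}, {"x": 0, "y": 0, "z": 0, "turn": -0.14, "hand": 1}, {"x": 0, "y": 0, "z": 0, "turn": -0.14, "hand": 1}, {"x": 0, "y": 0, "z": 0, "turn": -0.14, "hand": 1}])

```text
time_s: 39.65
ee_pos: [0.5032, -0.0658, 0.2013]
tcp_rot: [-0.001, -0.222, 0.975, 0.001]
wrist_force: [-0.3, -0.3, 0.1]
grip_width: 0.996
gripper_force: 0.0
```

>>> step_arm(plan=[{"x": 0, "y": 0, "z": 0, "turn": -0.14, "hand": 1}, {"x": 0, "y": 0, "z": 0, "turn": -0.14, "hand": 1}, {"x": 0, "y": 0, "z": 0, "turn": -0.14, "hand": 1}, {"x": 0, "y": 0, "z": 0, "turn": -0.14, "hand": 1}, {"x": 0, "y": 0, "z": 0, "turn": 0, "hand": 1}])

```text
time_s: 40.15
ee_pos: [0.5032, -0.0663, 0.2012]
tcp_rot: [-0.001, -0.491, 0.871, 0.001]
wrist_force: [-0.0, -0.3, 0.1]
grip_width: 0.997
gripper_force: 0.0
```

```bash
python3 -c "
from h import *
go(.505,-.069,.120); find(c='side',names=('plug_1','tray','lockbox_a_grip','lockbox_a_nut_grip'))"
```

```text
pos [ 0.5032 -0.0663  0.2012] yaw -121.1 j6 -2.95 rows>= 2.0 shift [ 0.009 -0.02   0.541] t 40.15
side plug_1 0.64 [252. 229. 266. 248.] med [0.52  0.099 0.047] [[0.51, 0.078, 0.01], [0.54, 0.109, 0.059]] circ 526 91 r18
side plug_1 0.49 [266. 236. 281. 258.] med [0.475 0.092 0.046] [[0.463, 0.07, 0.003], [0.495, 0.101, 0.06]] circ 481 85 r18
side lockbox_a_grip 0.69 [108. 206. 172. 265.] med [0.76  0.307 0.085] [[0.706, 0.248, 0.082], [0.828, 0.405, 0.117]] 
side lockbox_a_grip 0.61 [287. 166. 344. 210.] med [ 0.487 -0.155  0.086] [[0.441, -0.216, 0.081], [0.562, -0.051, 0.119]] 
side lockbox_a_nut_grip 0.53 [293. 180. 305. 199.] med [ 0.502 -0.06   0.142] [[0.485, -0.081, 0.123], [0.52, -0.049, 0.145]] 
side lockbox_a_nut_grip 0.49 [108. 234. 123. 253.] med [0.746 0.394 0.131] [[0.734, 0.374, 0.099], [0.801, 0.411, 0.134]]
```

Now I'll grip the nut and screw it down (positive turn).

>>> step_arm(force=45, plan=[{"x": 0.009, "y": -0.016, "z": 0.18, "turn": 0, "hand": 1}, {"x": 0, "y": 0, "z": 0.18, "turn": 0, "hand": 1}, {"x": 0, "y": 0, "z": 0.17, "turn": 0, "hand": 1}, {"x": 0, "y": 0, "z": 0, "turn": 0, "hand": 0.3}, {"x": 0, "y": 0, "z": 0, "turn": 0, "hand": 0.3}, {"x": 0, "y": 0, "z": 0, "turn": 0, "hand": 0.3}, {"x": 0, "y": 0, "z": 0, "turn": 0, "hand": 0.3}, {"x": 0, "y": 0, "z": 0, "turn": 0, "hand": 0.3}, {"x": 0, "y": 0, "z": 0.0033, "turn": 0.14, "hand": 0.3}, {"x": 0, "y": 0, "z": 0.0033, "turn": 0.14, "hand": 0.3}])

```text
time_s: 41.4
ee_pos: [0.5054, -0.0689, 0.1233]
tcp_rot: [0.001, -0.356, 0.935, -0.001]
wrist_force: [-3.7, 0.9, 6.3]
grip_width: 0.451
gripper_force: 44.4
```

```bash
python3 -c "
from h import *
go(.505,-.069,.12); s=bot.state(); print(s['torque'],s['wrist_force'],s['gripper_force'],s['grip_width'])"
```

```text
pos [ 0.5054 -0.0689  0.1233] yaw -138.3 j6 -2.65 rows>= 0.1 shift [0.003 0.002 0.022] t 41.4
[0.28147497 0.60764391 0.09774707] [-3.65477344  0.93060708  6.32579188] 44.36129808425903 0.45055256259910653
```

>>> step_arm(plan=[{"x": 0, "y": 0, "z": 0.0033, "turn": 0.14, "hand": 0.3}, {"x": 0, "y": 0, "z": 0.0033, "turn": 0.14, "hand": 0.3}, {"x": 0, "y": 0, "z": 0.0033, "turn": 0.14, "hand": 0.3}, {"x": 0, "y": 0, "z": 0.0033, "turn": 0.14, "hand": 0.3}, {"x": 0, "y": 0, "z": 0.0033, "turn": 0.14, "hand": 0.3}, {"x": 0, "y": 0, "z": 0.0033, "turn": 0.14, "hand": 0.3}, {"x": 0, "y": 0, "z": 0.0033, "turn": 0.14, "hand": 0.3}, {"x": 0, "y": 0, "z": 0.0033, "turn": 0.14, "hand": 0.3}, {"x": 0, "y": 0, "z": 0.0033, "turn": 0.14, "hand": 0.3}, {"x": 0, "y": 0, "z": 0.0033, "turn": 0.14, "hand": 0.3}, {"x": 0, "y": 0, "z": 0.0033, "turn": 0.14, "hand": 0.3}, {"x": 0, "y": 0, "z": 0.0033, "turn": 0.14, "hand": 0.3}])

```text
time_s: 42.6
ee_pos: [0.5052, -0.0691, 0.1174]
tcp_rot: [0.001, 0.493, 0.87, -0.0]
wrist_force: [-4.7, 1.6, 7.7]
grip_width: 0.451
gripper_force: 44.6
```

```bash
python3 -c "
from h import *
go(.505,-.069,.12); s=bot.state(); print(s['torque'],s['wrist_force'],s['gripper_force'],s['grip_width'])"
```

```text
pos [ 0.5052 -0.0691  0.1174] yaw 120.9 j6 -0.89 rows>= 0.1 shift [ 0.001 -0.001 -0.017] t 42.6
[0.13971025 0.93513589 0.11399108] [-4.70272816  1.55771854  7.71421856] 44.60127890110016 0.4508545848895656
```

>>> step_arm(plan=[{"x": 0, "y": 0, "z": 0.003, "turn": 0.14, "hand": 0.3}, {"x": 0, "y": 0, "z": 0.003, "turn": 0.14, "hand": 0.3}, {"x": 0, "y": 0, "z": 0.003, "turn": 0.14, "hand": 0.3}, {"x": 0, "y": 0, "z": 0.003, "turn": 0.14, "hand": 0.3}])

```text
time_s: 43.0
ee_pos: [0.5051, -0.0689, 0.1155]
tcp_rot: [0.0, 0.724, 0.69, 0.0]
wrist_force: [-4.2, 1.6, 6.8]
grip_width: 0.449
gripper_force: 44.6
```

```bash
python3 -c "
from h import *
go(.505,-.069,.12); s=bot.state(); print(s['torque'],s['wrist_force'],s['gripper_force'],s['grip_width'])"
```

```text
pos [ 0.5051 -0.0689  0.1155] yaw 87.3 j6 -0.31 rows>= 0.1 shift [-0.    -0.001 -0.03 ] t 43.0
[0.2740887  0.97529568 0.06745015] [-4.24625915  1.57447055  6.78722896] 44.55644130706787 0.4487288605764235
```

>>> step_arm(plan=[{"x": 0, "y": 0, "z": 0.003, "turn": 0.12, "hand": 0.3}, {"x": 0, "y": 0, "z": 0.003, "turn": 0.12, "hand": 0.3}, {"x": 0, "y": 0, "z": 0.002, "turn": 0.08, "hand": 0.3}, {"x": 0, "y": 0, "z": 0, "turn": 0.05, "hand": 0.3}])

```text
time_s: 43.4
ee_pos: [0.5051, -0.0689, 0.1143]
tcp_rot: [0.0, 0.842, 0.539, 0.0]
wrist_force: [-3.3, 1.0, 4.3]
grip_width: 0.452
gripper_force: 44.5
```

```bash
python3 -c "
from h import *
go(.505,-.069,.12); s=bot.state(); print(s['torque'],s['wrist_force'],s['gripper_force'],s['grip_width'])"
```

```text
pos [ 0.5051 -0.0689  0.1143] yaw 65.2 j6 0.08 rows>= 0.1 shift [-0.001 -0.    -0.038] t 43.4
[0.27583227 0.87455666 0.07453777] [-3.26820425  1.03879631  4.32856565] 44.50106978416443 0.45214911069871666
```

>>> step_arm(plan=[{"x": 0, "y": 0, "z": 0, "turn": 0.05, "hand": 0.3}, {"x": 0, "y": 0, "z": 0, "turn": 0.05, "hand": 0.3}, {"x": 0, "y": 0, "z": 0, "turn": 0.03, "hand": 0.3}])

```text
time_s: 43.7
ee_pos: [0.5049, -0.0694, 0.1142]
tcp_rot: [0.001, 0.876, 0.482, -0.0]
wrist_force: [-3.8, 1.0, 6.9]
grip_width: 0.452
gripper_force: 44.5
```

```bash
python3 -c "
from h import *
go(.505,-.069,.12); s=bot.state(); print(s['torque'],s['wrist_force'],s['gripper_force'],s['grip_width'])"
```

```text
pos [ 0.5049 -0.0694  0.1142] yaw 57.6 j6 0.21 rows>= 0.1 shift [ 0.002 -0.001 -0.039] t 43.7
[0.22004674 0.77482445 0.28187667] [-3.83189746  0.97779581  6.94868474] 44.51703429222107 0.4524319957832192
```

>>> step_arm(plan=[{"x": 0, "y": 0, "z": 0, "turn": 0.05, "hand": 0.3}, {"x": 0, "y": 0, "z": 0, "turn": 0.04, "hand": 0.3}, {"x": 0, "y": 0, "z": 0, "turn": 0, "hand": 0.3}])

```text
time_s: 44.0
ee_pos: [0.5039, -0.0706, 0.1141]
tcp_rot: [0.001, 0.898, 0.44, -0.002]
wrist_force: [-8.7, -6.4, 8.2]
grip_width: 0.451
gripper_force: 44.8
```

```bash
python3 -c "
from h import *
go(.505,-.069,.12); s=bot.state(); print(s['torque'],s['wrist_force'],s['gripper_force'],s['grip_width'])"
```

```text
pos [ 0.5039 -0.0706  0.1141] yaw 52.2 j6 0.31 rows>= 0.2 shift [ 0.013 -0.001 -0.039] t 44.0
[-0.93069403  1.56789701 -0.05324352] [-8.71414009 -6.40494899  8.16821055] 44.752217531204224 0.45084757410393356
```

>>> step_arm(force=60, plan=[{"x": 0, "y": 0, "z": 0, "turn": 0, "hand": 0.3}, {"x": 0, "y": 0, "z": 0, "turn": 0.04, "hand": 0.3}, {"x": 0, "y": 0, "z": 0, "turn": 0.04, "hand": 0.3}])

```text
time_s: 44.3
ee_pos: [0.5037, -0.0705, 0.1141]
tcp_rot: [0.001, 0.915, 0.403, -0.002]
wrist_force: [-8.6, -4.2, 9.1]
grip_width: 0.441
gripper_force: 60.9
```

```bash
python3 -c "
from h import *
go(.505,-.069,.12); s=bot.state(); print(s['torque'],s['wrist_force'],s['gripper_force'],s['grip_width'])"
```

```text
pos [ 0.5037 -0.0705  0.1141] yaw 47.5 j6 0.39 rows>= 0.2 shift [ 0.013 -0.    -0.039] t 44.3
[-0.64425121  1.55508598  1.58857836] [-8.59456037 -4.24261484  9.05125931] 60.9299111366272 0.4408731574721014
```

>>> step_arm(plan=[{"x": 0, "y": 0, "z": 0, "turn": 0, "hand": 1}, {"x": 0, "y": 0, "z": 0, "turn": 0, "hand": 1}, {"x": 0, "y": 0, "z": 0, "turn": 0, "hand": 1}, {"x": 0, "y": 0, "z": -0.25, "turn": 0, "hand": 1}, {"x": 0, "y": 0, "z": -0.3, "turn": 0, "hand": 1}, {"x": 0, "y": 0, "z": -0.3, "turn": 0, "hand": 1}, {"x": -0.2, "y": 0, "z": -0.2, "turn": 0, "hand": 1}, {"x": -0.2, "y": 0, "z": 0, "turn": 0, "hand": 1}, {"x": 0, "y": 0, "z": 0, "turn": 0, "hand": 1}, {"x": 0, "y": 0, "z": 0, "turn": 0, "hand": 1}])

```text
time_s: 45.3
ee_pos: [0.4646, -0.1133, 0.2699]
tcp_rot: [-0.0, 0.916, 0.401, 0.0]
wrist_force: [0.0, 0.0, -0.8]
grip_width: 0.996
gripper_force: 0.0
```

```bash
python3 -c "
from h import *
find(names=('lockbox_a_nut_grip','lockbox_a_grip'),pic='w6'); find(c='side',names=('plug_1','tray','lockbox_a_grip','lockbox_a_nut_grip','reagent_1','timer','sample_cup_1'),pic='s6')
a=cv2.imread('pics/s6.png'); cv2.imwrite('pics/s6c.png',cv2.resize(a[130:340,80:380],None,fx=2.6,fy=2.6))"
```

```text
wrist lockbox_a_grip 0.88 [222.  64. 404. 252.] med [ 0.509 -0.152  0.086] [[0.447, -0.212, 0.085], [0.564, -0.093, 0.119]] 
side plug_1 0.58 [252. 230. 269. 251.] med [0.521 0.1   0.047] [[0.51, 0.079, 0.009], [0.539, 0.109, 0.06]] circ 526 92 r18
side plug_1 0.56 [262. 234. 279. 253.] med [0.475 0.092 0.048] [[0.463, 0.072, 0.008], [0.494, 0.102, 0.06]] circ 480 85 r18
side tray 0.64 [219. 212. 290. 270.] med [0.564 0.104 0.003] [[0.445, 0.037, -0.002], [0.644, 0.153, 0.021]] ((548.6563110351562, 93.17054748535156), (219.31251525878906, 125.81278228759766), 11.910266876220703)
side lockbox_a_grip 0.95 [286. 165. 338. 210.] med [ 0.496 -0.164  0.086] [[0.444, -0.213, 0.083], [0.561, -0.052, 0.117]] 
side lockbox_a_grip 0.8 [105. 205. 174. 265.] med [0.76  0.308 0.085] [[0.707, 0.247, 0.083], [0.826, 0.406, 0.117]] 
side lockbox_a_grip 0.74 [291. 181. 306. 199.] med [ 0.502 -0.063  0.131] [[0.485, -0.129, 0.085], [0.53, -0.049, 0.135]] 
side lockbox_a_nut_grip 0.6 [108. 234. 126. 254.] med [0.745 0.394 0.13 ] [[0.734, 0.376, 0.108], [0.769, 0.411, 0.134]] 
side lockbox_a_nut_grip 0.54 [289. 186. 303. 200.] med [ 0.501 -0.059  0.131] [[0.485, -0.082, 0.11], [0.52, -0.049, 0.135]] 
side reagent_1 0.66 [240. 169. 256. 199.] med [ 0.682 -0.052  0.059] [[0.667, -0.071, 0.01], [0.702, -0.04, 0.104]] 
side reagent_1 0.31 [292. 184. 308. 197.] med [ 0.5   -0.061  0.131] [[0.485, -0.085, 0.109], [0.52, -0.049, 0.135]] 
side timer 0.83 [347. 167. 371. 183.] med [ 0.45  -0.365  0.017] [[0.418, -0.403, 0.002], [0.485, -0.333, 0.022]] 
side sample_cup_1 0.76 [217. 191. 234. 214.] med [0.696 0.063 0.066] [[0.678, 0.027, 0.0], [0.729, 0.082, 0.071]]
```

View pics/s6c.png

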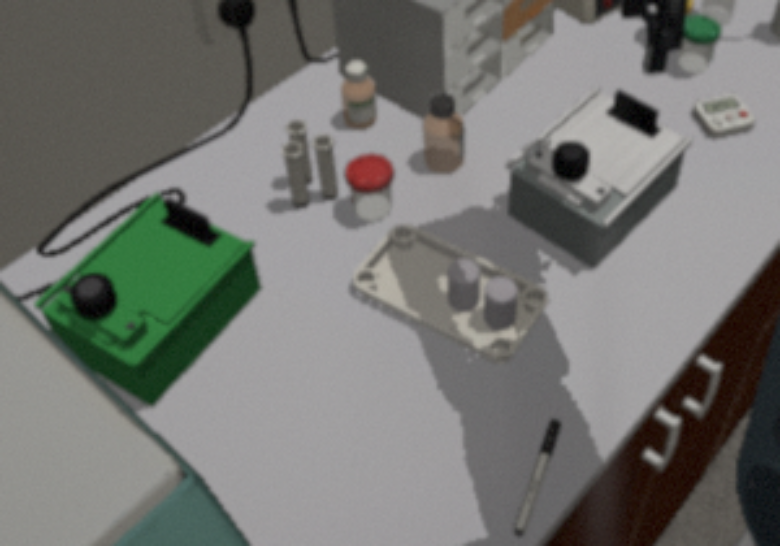

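The nut is down (top back at its starting height) and the hatch is shut. Both hollow plugs stand in the tray at (258,240) and (272,246), and the bystanders haven't moved. I'm handing in the job.

```bash
python3 -c "
from h import *
print(bot.close_job())"
```

```text
the job is handed in; nothing more can be done
None
```

The job is handed in: two hollow plugs stand in the tray, two solid plugs are in the grey box's well with the hatch shut and the nut screwed tight, and the bottle, cup and timer did not move.

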